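Return the fired test tiles to their glaze jars

TASK

The fired glaze test tiles lie in two crossed piles on the ware board: take the piles apart from the top down and lay each tile on the glaze jar whose lid has its colour, flat, glaze side up, in the middle of the lid; which way it is turned does not matter. Put each tile down gently (never drop or throw one) and leave the jars standing where they are.

Things in the scene. Friction and masses are not known exactly. Their poses are not given: they have to be found in the camera images.
- tile_red: Fired test tile, tomato red: flat bar 100 long (own x) x 40 wide (own y) x 10 mm thick, 80 g, tomato red glaze on the upper face, bare cream end with a dark hole at -x. Origin: centre of its underside; z up out of the glaze. Starts in one of two piles (three and two tiles, middle over middle, each turned about 60 degrees from the one below) 150 mm apart on a fixed ware board 12 mm thick.
- tile_yellow: Fired test tile, bright yellow: flat bar 100 long (own x) x 40 wide (own y) x 10 mm thick, 80 g, bright yellow glaze on the upper face, bare cream end with a dark hole at -x. Origin: centre of its underside; z up out of the glaze. Starts in one of two piles (three and two tiles, middle over middle, each turned about 60 degrees from the one below) 150 mm apart on a fixed ware board 12 mm thick.
- tile_green: Fired test tile, green: flat bar 100 long (own x) x 40 wide (own y) x 10 mm thick, 80 g, green glaze on the upper face, bare cream end with a dark hole at -x. Origin: centre of its underside; z up out of the glaze. Starts in one of two piles (three and two tiles, middle over middle, each turned about 60 degrees from the one below) 150 mm apart on a fixed ware board 12 mm thick.
- tile_blue: Fired test tile, cobalt blue: flat bar 100 long (own x) x 40 wide (own y) x 10 mm thick, 80 g, cobalt blue glaze on the upper face, bare cream end with a dark hole at -x. Origin: centre of its underside; z up out of the glaze. Starts in one of two piles (three and two tiles, middle over middle, each turned about 60 degrees from the one below) 150 mm apart on a fixed ware board 12 mm thick.
- tile_black: Fired test tile, black: flat bar 100 long (own x) x 40 wide (own y) x 10 mm thick, 80 g, black glaze on the upper face, bare cream end with a dark hole at -x. Origin: centre of its underside; z up out of the glaze. Starts in one of two piles (three and two tiles, middle over middle, each turned about 60 degrees from the one below) 150 mm apart on a fixed ware board 12 mm thick.
- jar_red: Glaze jar with a tomato red lid: a closed white plastic tub, loose, 0.4 kg, 60 mm high in all, with a round flat-topped tomato red screw lid 86 mm in diameter and 14 mm deep; the body below is 78 mm across. Origin: centre of its underside, on the table; the top of the lid is 60 mm above it. z up; its yaw means nothing.
- jar_yellow: Glaze jar with a bright yellow lid: a closed white plastic tub, loose, 0.4 kg, 60 mm high in all, with a round flat-topped bright yellow screw lid 86 mm in diameter and 14 mm deep; the body below is 78 mm across. Origin: centre of its underside, on the table; the top of the lid is 60 mm above it. z up; its yaw means nothing.
- jar_green: Glaze jar with a green lid: a closed white plastic tub, loose, 0.4 kg, 60 mm high in all, with a round flat-topped green screw lid 86 mm in diameter and 14 mm deep; the body below is 78 mm across. Origin: centre of its underside, on the table; the top of the lid is 60 mm above it. z up; its yaw means nothing.
- jar_blue: Glaze jar with a cobalt blue lid: a closed white plastic tub, loose, 0.4 kg, 60 mm high in all, with a round flat-topped cobalt blue screw lid 86 mm in diameter and 14 mm deep; the body below is 78 mm across. Origin: centre of its underside, on the table; the top of the lid is 60 mm above it. z up; its yaw means nothing.
- jar_black: Glaze jar with a black lid: a closed white plastic tub, loose, 0.4 kg, 60 mm high in all, with a round flat-topped black screw lid 86 mm in diameter and 14 mm deep; the body below is 78 mm across. Origin: centre of its underside, on the table; the top of the lid is 60 mm above it. z up; its yaw means nothing.
There are look-alikes about, which are no part of the job. There is more than one size of the jar_blue; the job needs the smaller.

How it is judged:
At the end, for the whole second after the job is handed in: Every one of the five tiles lies flat (within 4 degrees), glaze up, on the lid of the jar of its own colour, its middle within 15 mm of the jar's axis, released and at rest; every jar stands upright within 30 mm of where it was at the start (horizontal distance between tile_red and jar_red below 0.015 m and z of tile_red in the frame of jar_red between 0.057 and 0.064 m and angle between each of tile_red, jar_red, tile_yellow, jar_yellow, tile_green, jar_green, tile_blue, jar_blue, tile_black, jar_black's own z axis and vertical below 0.07 rad and linear speed of each of tile_red, jar_red, tile_yellow, jar_yellow, tile_green, jar_green, tile_blue, jar_blue, tile_black, jar_black below 0.02 m/s and angular speed of each of tile_red, tile_yellow, tile_green, tile_blue, tile_black below 0.2 rad/s and contact force between the fingers and tile_red below 0.05 N and distance of each of jar_red, jar_yellow, jar_green, jar_blue, jar_black from where it was at the start of the episode below 0.03 m and horizontal distance between tile_yellow and jar_yellow below 0.015 m and z of tile_yellow in the frame of jar_yellow between 0.057 and 0.064 m and contact force between the fingers and tile_yellow below 0.05 N and horizontal distance between tile_green and jar_green below 0.015 m and z of tile_green in the frame of jar_green between 0.057 and 0.064 m and contact force between the fingers and tile_green below 0.05 N and horizontal distance between tile_blue and jar_blue below 0.015 m and z of tile_blue in the frame of jar_blue between 0.057 and 0.064 m and contact force between the fingers and tile_blue below 0.05 N and horizontal distance between tile_black and jar_black below 0.015 m and z of tile_black in the frame of jar_black between 0.057 and 0.064 m and contact force between the fingers and tile_black below 0.05 N); the robot touches nothing.
It fails at once if a tile is dropped or thrown (out of the fingers and faster than 0.7 m/s, as after a fall of about 25 mm) ((contact force between the fingers and tile_red below 0.05 N and linear speed of tile_red above 0.7 m/s) or (contact force between the fingers and tile_yellow below 0.05 N and linear speed of tile_yellow above 0.7 m/s) or (contact force between the fingers and tile_green below 0.05 N and linear speed of tile_green above 0.7 m/s) or (contact force between the fingers and tile_blue below 0.05 N and linear speed of tile_blue above 0.7 m/s) or (contact force between the fingers and tile_black below 0.05 N and linear speed of tile_black above 0.7 m/s)).
It fails at once if a jar is knocked over (tipped more than 20 degrees) (angle between any of jar_red, jar_yellow, jar_green, jar_blue, jar_black's own z axis and vertical above 0.35 rad).
It also fails if it takes over 136 s, if anything falls off the work surface, if the arm or the gripper's body presses on something with over 40 N, if the wrist force passes 120 N, or if a joint passes its speed limit or range.

ROBOT

A 7-joint arm with a two-finger parallel gripper is mounted at the origin on the work surface. World frame = base frame: x ahead of the robot, y to its left, z up, the work surface at z = 0. Lengths are in m, angles in rad, forces in N, time in s.
With the tool pointing down it reaches from about 0.35 to 0.9 m from the base axis. Payload 8.1 kg.
Tool frame: the origin (TCP) lies midway between the tips of the shut fingers; the grasp point (between the pads) lies 19 mm behind it (robot.tcp_to_grasp is the distance from the TCP to the grasp point, in m); x points along the fingers, y is the direction in which the jaws open and shut, and the axes are right-handed (so a half turn about x gives the same grasp; the last joint's range is limited). The gripper opens to 85 mm and grips with 20 to 120 N. Pads are 22 mm wide; open, the fingers measure 114 mm over their backs; the gripper's body (76 mm by 85 mm) begins 54 mm behind the grasp point. The pads swing forward as they close: fully open they stand 13 mm farther back than shut.
Start: joints at [1.05, 0.434, 0.025, 1.573, -0.012, 1.134, -0.075], TCP at [0.254, -0.571, 0.231] pointing down, gripper open.
Joint ranges: [-2.62, 2.62], [-0.44, 2.09], [-1.27, 1.32], [0.08, 2.57], [-1.32, 4.46], [0.12, 2], [-2.74, 2.74]. Speed limits (rad/s): [2.22, 2.22, 3.01, 3.01, 3.14, 3.14, 3.14].

INTERFACE

Orientations are given as a rotation vector (axis times angle).
In Python, from plant import sensors, optics, robot gives the robot as it stands. The module is installed in compiled form; this text tells all that it offers.
- The arm moves only by the tool apply_moves, never from a script. Its argument "rows" is a list of rows, each an object of numbers: "x", "y", "z": the shift along the tool's x, y, z in cm; "wx", "wy", "wz": the turn, a rotation vector about the tool's x, y, z in degrees; "jaw": the gripper command: -1 is shut, 1 is fully open, values between are in proportion. A call has 1 to 12 rows; each row is the pose to reach, as a shift and turn from the pose measured when the call began, along the tool's axes at that moment; what a row does not reach only later rows make up. A row lasts 1/12 s, in which the tool goes at most 41.7 mm and 7.16 degrees, less where a joint would pass 70% of its speed; a pose out of reach is approached as far as the arm can. A call with a gripper value outside its range is refused whole. The fingers move at their own pace and stop on an object; "force" is the grip in N (left out, the last holds). Time passes only in rows, so rows that repeat a pose let the fingers close. It gives the time, the measured TCP pose, the force and the opening at its end, in the units of the state.
- sensors.get_obs(): the state, without advancing time (a new reading comes with each control period).
- optics.snapshot(name): name is "scene" or "top" or "wrist"; returns a dict with "pixels" (480x640x3 uint8, red, green, blue), "K" (3x3 intrinsics, pixels), "k1" (the pictures are not rectified: a ray, as slopes to the right and down, at radius r is drawn at 1 + k1 r^2 times it, then the intrinsics apply), "R" (3x3) and "t" (3): a world point X has camera coordinates R X + t. Camera axes: x right, y down, z forward; pixel columns grow to the right and rows downward; lengths in m; the calibration is good to about 2 mm. A picture is of the moment at which its call begins. There is no depth.
- robot.job_done(): hands the job in, once; it reports no verdict.
The state is a dict: "time_s": time; "joint_positions": joint angles; "dq": joint speeds; "effort": joint torques, N m; "tcp_pos": TCP position; "orientation": TCP orientation; "contact_force": force on the tool from outside, world axes, zero at the start; "torque": the same for the moment, N m; "width": finger opening in m.
Only numpy, scipy, OpenCV 4.12 (cv2) and the standard library are available. Lean on these libraries where they do the work, as an engineer would, in place of code of your own. Each camera call takes 0.05 s, during which the arm holds its last target. There are 200 camera calls.

## Working session

There is one attempt and no reset: what is moved stays moved. The work goes in short steps, Python scripts to look and compute and a tool call to move; the robot and the scene stay as the last step left them, time stands still between calls to the robot, and variables do not carry over. Pictures are saved under pics/ and viewed, about 12 in all and at most 16, crops included, and the job is handed in when it is done.

Besides the shell and the picture viewer there is one more tool, called after "Emit:" as name(argument=value, ...) on one line, values as JSON. apply_moves: Moves the arm, as the interface text tells. Its arguments: {"type":"object","properties":{"rows":{"type":"array","items":{"type":"object","properties":{"x":{"type":"number"},"y":{"type":"number"},"z":{"type":"number"},"wx":{"type":"number"},"wy":{"type":"number"},"wz":{"type":"number"},"jaw":{"type":"number"}}}},"force":{"type":"number"}},"required":["rows"]}

```bash
mkdir -p pics; cat > h.py <<'E'
import numpy as np, cv2
from plant import sensors, optics, robot
from scipy.spatial.transform import Rotation as Rn
def snap(n,f):
    s=optics.snapshot(n); cv2.imwrite('pics/'+f+'.png',s['pixels'][:,:,::-1]); np.savez('pics/'+f+'.npz',**{k:s[k] for k in('pixels','K','k1','R','t')}); return s
def load(f): return dict(np.load('pics/'+f+'.npz'))
def ray(s,u,v):
    d=np.linalg.solve(s['K'],np.array([u,v,1.]))[:2]; p=d.copy()
    for _ in range(30): p=d/(1+s['k1']*(p@p))
    R=s['R']; return -R.T@s['t'], R.T@np.array([p[0],p[1],1.])
def atz(s,u,v,z):
    c,d=ray(s,u,v); return c+d*(z-c[2])/d[2]
def proj(s,X):
    c=s['R']@np.asarray(X)+s['t']; p=c[:2]/c[2]; p=p*(1+s['k1']*(p@p)); return (s['K']@np.array([p[0],p[1],1]))[:2]
def tri(vs):
    A=np.zeros((3,3));b=np.zeros(3)
    for s,u,v in vs:
        c,d=ray(s,u,v); d/=np.linalg.norm(d); P=np.eye(3)-np.outer(d,d); A+=P;b+=P@c
    X=np.linalg.solve(A,b); return X
E
python3 - <<'E'
from h import *
for n in('scene','top','wrist'): s=snap(n,n+'0'); print(n,(-s['R'].T@s['t']).round(3),s['K'][0,0],s['k1'])
o=sensors.get_obs(); print(o); print(Rn.from_rotvec(o['orientation']).as_matrix().round(3))
print(robot.tcp_to_grasp)
E
```

```text
scene [0.973 0.663 0.906] 522.9735070997756 0.03704358913718134
top [ 0.276 -0.017  0.998] 465.4532574894135 -0.042939535307309054
wrist [ 0.324 -0.541  0.373] 411.21316302560285 -0.09481061511060646
{'time_s': 0.15, 'joint_positions': array([ 1.05038739,  0.43506932,  0.02500153,  1.57387349, -0.01158515,
        1.13400213, -0.07510038]), 'dq': array([-0.00058776, -0.00258908,  0.00161847, -0.00287109, -0.00166825,
       -0.00029551,  0.00060111]), 'effort': array([ 1.00272860e-03, -6.70880842e+01,  1.02535374e+00, -3.16449201e+01,
        1.55674276e-02,  9.00654006e-03,  2.67862106e-05]), 'tcp_pos': array([ 0.25338474, -0.57091978,  0.23070825]), 'orientation': array([ 1.99117158,  0.42328092, -1.99194803]), 'contact_force': array([-0.1543568 ,  0.22962023,  0.7581265 ]), 'torque': array([ 0.05003802, -0.02893494, -0.05972758]), 'width': 0.0853064211520374}
[[-0.001  0.406 -0.914]
 [ 0.001 -0.914 -0.406]
 [-1.    -0.001  0.   ]]
0.0187
```

View pics/top0.png

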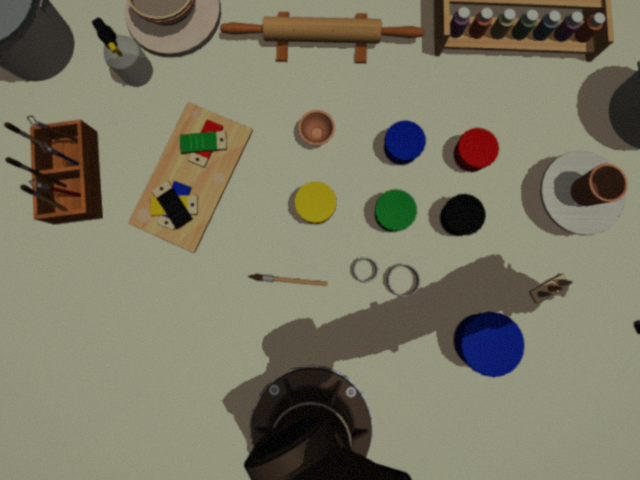

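View pics/scene0.png

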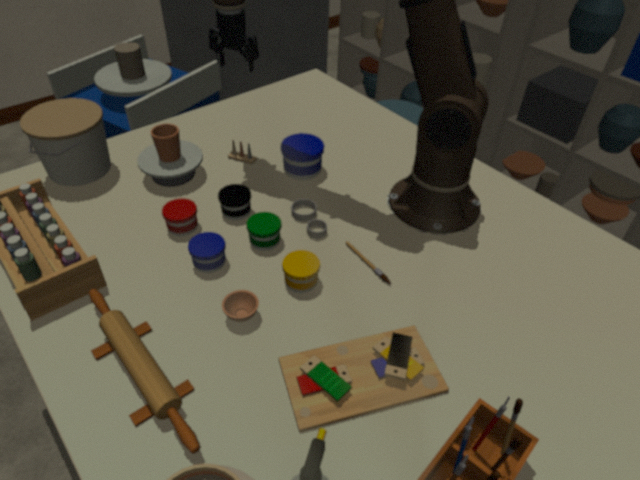

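Top view: the small blue jar is at (405,142). The big blue jar at (490,344) is a look-alike, and so are the paint bottles at top right. The other lids are red (477,149), yellow (316,202), green (396,211) and black (463,215). The piles are at (203,143), green over red, and (173,206), black over yellow and blue.

```bash
python3 - <<'E'
from h import *
t=load('top0');s=load('scene0')
a=cv2.resize(t['pixels'][115:235,135:245],None,fx=5,fy=5,interpolation=cv2.INTER_CUBIC)[:600]
b=cv2.resize(s['pixels'][325:415,290:440],None,fx=5.2,fy=5.2,interpolation=cv2.INTER_CUBIC)
b=cv2.resize(s['pixels'][325:415,290:440],None,fx=5,fy=5,interpolation=cv2.INTER_CUBIC)
cv2.imwrite('pics/cA.png',a[:,:,::-1]);cv2.imwrite('pics/cB.png',b[:,:,::-1])
# lids
bx={'red':((477,149),(180,215)),'yellow':((316,202),(301,266)),'green':((396,211),(264,226)),'blue':((405,142),(207,247)),'black':((463,215),(235,196)),'BIG':((490,344),(302,147))}
def lid(img,c,r):
    x,y=c; hsv=cv2.cvtColor(img,cv2.COLOR_RGB2HSV).astype(int); lab=cv2.cvtColor(img,cv2.COLOR_RGB2LAB).astype(int)
    ref=np.median(lab[y-2:y+3,x-2:x+3].reshape(-1,3),0)
    m=(np.abs(lab-ref)[:,:,0]<16)&(np.linalg.norm((lab-ref)[:,:,1:],axis=2)<22)
    mm=np.zeros(m.shape,np.uint8); mm[y-r:y+r,x-r:x+r]=m[y-r:y+r,x-r:x+r]
    n,l,st,ce=cv2.connectedComponentsWithStats(mm); k=l[y,x]
    cs,_=cv2.findContours((l==k).astype(np.uint8),cv2.RETR_EXTERNAL,cv2.CHAIN_APPROX_NONE)
    e=cv2.fitEllipse(cv2.convexHull(max(cs,key=len))); return e
for k,(p,q) in bx.items():
    e=lid(t['pixels'],p,40);f=lid(s['pixels'],q,30)
    print(k,np.round(e[0],1),np.round(e[1],1),np.round(f[0],1),np.round(f[1],1),'tri',tri([(t,*e[0]),(s,*f[0])]).round(4),'top@60',atz(t,*e[0],.06).round(4)[:2],'sc@60',atz(s,*f[0],.06).round(4)[:2], 'dia', round(np.mean(e[1])*0.94/465,3))
E
```

```text
red [478.2 147.2] [37.2 40. ] [178.6 209.3] [20.3 33.7] tri [ 0.5891 -0.3352  0.0556] top@60 [ 0.5883 -0.3343] sc@60 [ 0.5907 -0.3291] dia 0.078
yellow [315.3 201.2] [39.6 40.9] [300.6 262.9] [26.  36.9] tri [0.4644 0.004  0.058 ] top@60 [0.4649 0.0031] sc@60 [0.4649 0.0065] dia 0.081
green [395.6 209.6] [39.4 41.3] [263.  223.1] [21.6 34.2] tri [ 0.4518 -0.1619  0.0561] top@60 [ 0.4514 -0.1617] sc@60 [ 0.4539 -0.1577] dia 0.082
blue [404.6 140.2] [38.  39.3] [206.  245.1] [25.1 36.2] tri [ 0.6008 -0.1806  0.0542] top@60 [ 0.5991 -0.18  ] sc@60 [ 0.6031 -0.1745] dia 0.078
black [462.2 215.1] [39.2 43.9] [234.5 195.7] [22. 31.] tri [ 0.4452 -0.3013  0.0509] top@60 [ 0.4434 -0.2984] sc@60 [ 0.4509 -0.2912] dia 0.084
BIG [493.3 347.4] [55.5 62.5] [303.9 144.5] [20.6 40.2] tri [ 0.1794 -0.3494  0.0804] top@60 [ 0.1785 -0.3582] sc@60 [ 0.1588 -0.3728] dia 0.119
```

View pics/cA.png

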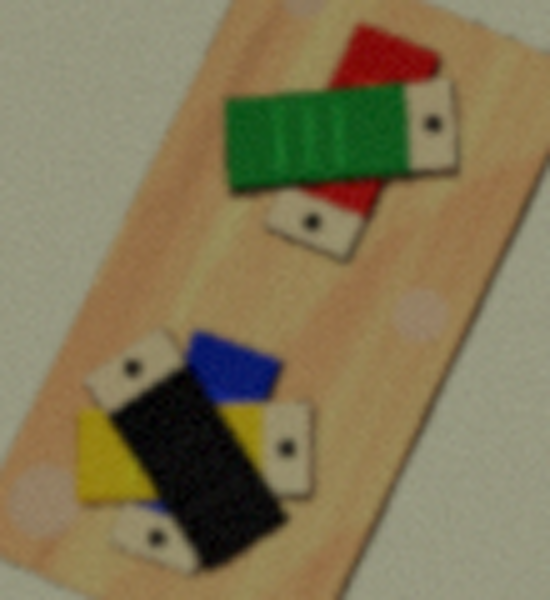

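View pics/cB.png

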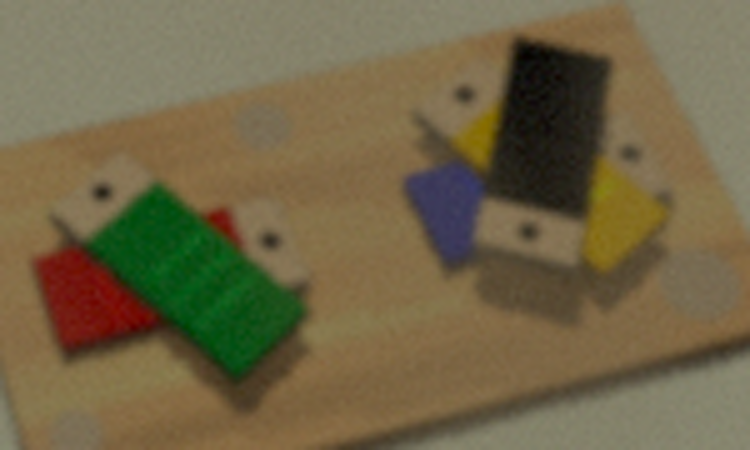

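```bash
cat >> h.py <<'E'
def rel(tx,ty,tz,yaw=None,z0=None):
    """shift in tool cm and wx deg to world TCP target; yaw = desired world angle (deg) of tool y axis mod 180"""
    o=sensors.get_obs(); R=Rn.from_rotvec(o['orientation']).as_matrix()
    d=R.T@(np.array([tx,ty,tz])-o['tcp_pos'])*100
    cur=np.degrees(np.arctan2(R[1,1],R[0,1])); w=None
    if yaw is not None: w=-((yaw-cur+90)%180-90)
    # tilt correction: bring tool x to -z
    ax=np.cross(R[:,0],[0,0,-1]); 
    print('d(cm)',d.round(2),'wx',w,'curyaw',round(cur,1),'tilt wy,wz',np.degrees(R.T@ax).round(2)[1:],'tcp',o['tcp_pos'].round(4),'q7',round(o['joint_positions'][6],2),'w',round(o['width'],4),'t',round(o['time_s'],2))
E
python3 - <<'E'
from h import *
t=load('top0');s=load('scene0')
A={'green':([(226,98),(452,80),(460,170),(230,192)],.032),'red':([(360,22),(440,55),(348,262),(268,225)],.022),'black':([(85,385),(165,330),(288,520),(208,570)],.042),'yellow':([(78,408),(313,402),(313,497),(78,502)],.032),'blue':([(195,332),(283,360),(192,573),(112,540)],.022)}
for k,(c,z) in A.items():
    P=np.array([atz(t,134.6+x/5,114.6+y/5,z)[:2] for x,y in c]); C=P.mean(0)
    e=[P[1]-P[0],P[2]-P[1]]; L=[np.linalg.norm(x) for x in e]; l=e[int(L[1]>L[0])]
    print(k,C.round(4),'len',np.round(L,3),'long axis yaw',np.degrees(np.arctan2(l[1],l[0])).round(1))
B={'green':[(52,218),(124,150),(305,310),(240,380)],'black':[(517,40),(610,60),(580,268),(475,245)]}
for k in B:
    a=np.mean(A[k][0],0)/5+[134.6,114.6]; b=np.mean(B[k],0)/5+[289.6,324.6]
    print(k,tri([(t,*a),(s,*b)]).round(4))
w=optics.snapshot('wrist');o=sensors.get_obs();R=Rn.from_rotvec(o['orientation']).as_matrix()
print('cam in tool',R.T@(-w['R'].T@w['t']-o['tcp_pos']),'optical axis in tool',R.T@w['R'][2])
rel(.5,.22,.2,0)
E
```

```text
green [0.5958 0.2493] len [0.098 0.041] long axis yaw -84.2
red [0.5967 0.2465] len [0.039 0.1  ] long axis yaw 159.6
black [0.4541 0.3044] len [0.041 0.098] long axis yaw -144.4
yellow [0.4554 0.3038] len [0.101 0.041] long axis yaw -87.3
blue [0.4579 0.307 ] len [0.041 0.099] long axis yaw 160.2
green [0.5963 0.2519 0.0266]
black [0.4543 0.3073 0.0355]
cam in tool [-0.14207646  0.00129204 -0.07619804] optical axis in tool [ 9.53529192e-01 -1.14012709e-04  3.01300625e-01]
d(cm) [  3.14 -62.29 -54.63] wx -66.06419093249866 curyaw -66.1 tilt wy,wz [0.   0.06] tcp [ 0.2534 -0.571   0.2308] q7 -0.08 w 0.0855 t 0.2
```

Emit:
apply_moves(rows=[{"x": -1,"y": -38.4,"z": -41.9,"jaw": 0.3},{"x": -1,"y": -38.4,"z": -41.9},{"x": -1,"y": -38.4,"z": -41.9},{"x": -1,"y": -38.4,"z": -41.9},{"x": -1,"y": -38.4,"z": -41.9},{"x": -1,"y": -38.4,"z": -41.9},{"x": -1,"y": -38.4,"z": -41.9},{"x": -1,"y": -38.4,"z": -41.9},{"x": -1,"y": -38.4,"z": -41.9},{"x": -1,"y": -38.4,"z": -41.9},{"x": -1,"y": -38.4,"z": -41.9},{"x": -1,"y": -38.4,"z": -41.9}], force=30)

```text
$.rows[0]: bad value
```

```bash
python3 - <<'E'
from h import *
rel(.47,.285,.16,-54.4)
E
```

```text
d(cm) [  7.15 -69.44 -54.52] wx -11.664190932498656 curyaw -66.1 tilt wy,wz [0.   0.06] tcp [ 0.2534 -0.571   0.2308] q7 -0.08 w 0.0855 t 0.2
```

Emit:
apply_moves(rows=[{"x": 0,"y": -2.8,"z": -3,"wx": 0,"wy": 0,"wz": 0,"jaw": 0.3},{"x": 0,"y": -5.6,"z": -6,"wx": 0,"wy": 0,"wz": 0,"jaw": 0.3},{"x": -1,"y": -8.4,"z": -9,"wx": 0,"wy": 0,"wz": 0,"jaw": 0.3},{"x": -1,"y": -11.2,"z": -12,"wx": 0,"wy": 0,"wz": 0,"jaw": 0.3},{"x": -1,"y": -14,"z": -15,"wx": 0,"wy": 0,"wz": 0,"jaw": 0.3},{"x": -1,"y": -16.8,"z": -18,"wx": 0,"wy": 0,"wz": 0,"jaw": 0.3},{"x": -1,"y": -19.6,"z": -21,"wx": 0,"wy": 0,"wz": 0,"jaw": 0.3},{"x": -1,"y": -22.4,"z": -24,"wx": 0,"wy": 0,"wz": 0,"jaw": 0.3},{"x": -1,"y": -25.2,"z": -27,"wx": 0,"wy": 0,"wz": 0,"jaw": 0.3},{"x": -1,"y": -28,"z": -30,"wx": 0,"wy": 0,"wz": 0,"jaw": 0.3},{"x": -1,"y": -30.8,"z": -33,"wx": 0,"wy": 0,"wz": 0,"jaw": 0.3},{"x": -1,"y": -33.6,"z": -36,"wx": 0,"wy": 0,"wz": 0,"jaw": 0.3}], force=30)

```text
time_s: 1.2
tcp_pos: [0.4464, -0.1159, 0.2413]
orientation: [1.992, 0.422, -1.991]
contact_force: [1.3, -0.4, -0.1]
width: 0.0557
```

```bash
python3 - <<'E'
from h import *
rel(.475,.28,.16,-54.4)
E
```

```text
d(cm) [  8.15 -35.03 -18.66] wx -11.680943482637758 curyaw -66.1 tilt wy,wz [-0.01  0.03] tcp [ 0.4464 -0.1159  0.2413] q7 -1.07 w 0.0557 t 1.2
```

Emit:
apply_moves(rows=[{"x": 4,"y": -38.1,"z": -17.7,"wx": -12,"wy": 0,"wz": 0,"jaw": 0.3},{"x": 9,"y": -38.1,"z": -17.7,"wx": -12,"wy": 0,"wz": 0,"jaw": 0.3},{"x": 9,"y": -38.1,"z": -17.7,"wx": -12,"wy": 0,"wz": 0,"jaw": 0.3},{"x": 9,"y": -38.1,"z": -17.7,"wx": -12,"wy": 0,"wz": 0,"jaw": 0.3},{"x": 9,"y": -38.1,"z": -17.7,"wx": -12,"wy": 0,"wz": 0,"jaw": 0.3},{"x": 9,"y": -38.1,"z": -17.7,"wx": -12,"wy": 0,"wz": 0,"jaw": 0.3},{"x": 9,"y": -38.1,"z": -17.7,"wx": -12,"wy": 0,"wz": 0,"jaw": 0.3},{"x": 9,"y": -38.1,"z": -17.7,"wx": -12,"wy": 0,"wz": 0,"jaw": 0.3},{"x": 9,"y": -38.1,"z": -17.7,"wx": -12,"wy": 0,"wz": 0,"jaw": 0.3},{"x": 9,"y": -38.1,"z": -17.7,"wx": -12,"wy": 0,"wz": 0,"jaw": 0.3},{"x": 9,"y": -38.1,"z": -17.7,"wx": -12,"wy": 0,"wz": 0,"jaw": 0.3},{"x": 9,"y": -38.1,"z": -17.7,"wx": -12,"wy": 0,"wz": 0,"jaw": 0.3}])

```text
time_s: 2.2
tcp_pos: [0.452, 0.3091, 0.1506]
orientation: [1.859, 0.612, -1.86]
contact_force: [-0.4, 0.6, 0.2]
width: 0.0556
```

```bash
python3 - <<'E'
from h import *
rel(.4541,.3044,.034,-54.4)
E
```

```text
d(cm) [11.66  0.54  0.11] wx 0.6739310849721676 curyaw -53.7 tilt wy,wz [-0.01  0.19] tcp [0.452  0.3091 0.1506] q7 -1.86 w 0.0556 t 2.2
```

```bash
python3 - <<'E'
from h import *
snap('wrist','w1'); rel(.4541,.3044,.034,-54.4)
E
```

```text
d(cm) [11.68  0.24 -0.02] wx 0.532369954226553 curyaw -53.9 tilt wy,wz [0.04 0.09] tcp [0.4527 0.3061 0.1508] q7 -1.86 w 0.0553 t 2.25
```

View pics/w1.png

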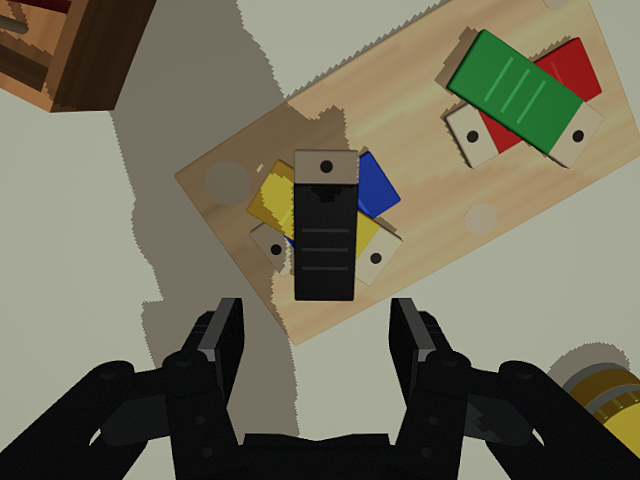

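The wrist view shows the black tile on top, with corners near (294,150), (359,150), (354,300) and (296,300). The yellow and blue tiles lie below it, and green over red is at upper right. The pad tips are at (242,298) and (391,298), about 3 mm behind the TCP at this opening.

```bash
cat >> h.py <<'E'
def tile(s,c,z):
    P=np.array([atz(s,x,y,z)[:2] for x,y in c]); C=P.mean(0)
    e=[P[1]-P[0]-P[3]+P[2],P[2]-P[1]+P[3]-P[0]]; L=[np.linalg.norm(x)/2 for x in e]; l=e[int(L[1]>L[0])]
    y=np.degrees(np.arctan2(l[1],l[0])); print(C.round(4),np.round(L,4),'jaw yaw',round((y+90+90)%180-90,1)); return C,y+90
E
python3 - <<'E'
from h import *
s=load('w1')
for z in (.032,.042,.052): C,y=tile(s,[(294,150),(359,150),(354,300),(296,300)],z)
tile(s,[(483,29),(603,106),(556,167),(446,92)],.032)
C,y=tile(s,[(294,150),(359,150),(354,300),(296,300)],.042); rel(*C,.032,y)
E
```

```text
[0.4546 0.3021] [0.0407 0.1037] jaw yaw -53.9
[0.4569 0.3041] [0.0392 0.0997] jaw yaw -53.9
[0.4592 0.306 ] [0.0376 0.0957] jaw yaw -53.9
[0.5957 0.2525] [0.0918 0.0451] jaw yaw 8.1
[0.4569 0.3041] [0.0392 0.0997] jaw yaw -53.9
d(cm) [11.88  0.43 -0.22] wx 0.0325057175879806 curyaw -53.9 tilt wy,wz [0.04 0.09] tcp [0.4527 0.3061 0.1508] q7 -1.86 w 0.0553 t 2.25
```

Emit:
apply_moves(rows=[{"x": 3,"y": 0.4,"z": -0.1,"wx": 0,"wy": 0,"wz": 0,"jaw": 0.3},{"x": 6,"y": 0.4,"z": -0.1,"wx": 0,"wy": 0,"wz": 0,"jaw": 0.3},{"x": 9,"y": 0.4,"z": -0.1,"wx": 0,"wy": 0,"wz": 0,"jaw": 0.3},{"x": 10.5,"y": 0.4,"z": -0.1,"wx": 0,"wy": 0,"wz": 0,"jaw": 0.3},{"x": 11.3,"y": 0.4,"z": -0.1,"wx": 0,"wy": 0,"wz": 0,"jaw": 0.3},{"x": 11.6,"y": 0.4,"z": -0.1,"wx": 0,"wy": 0,"wz": 0,"jaw": 0.3},{"x": 11.8,"y": 0.4,"z": -0.1,"wx": 0,"wy": 0,"wz": 0,"jaw": 0.3},{"x": 11.8,"y": 0.4,"z": -0.1,"wx": 0,"wy": 0,"wz": 0,"jaw": 0.3}])

```text
time_s: 2.92
tcp_pos: [0.4564, 0.3035, 0.0336]
orientation: [1.861, 0.608, -1.861]
contact_force: [-1.0, -0.4, -0.5]
width: 0.0552
```

```bash
python3 - <<'E'
from h import *
rel(.4565,.3041,.032,-53.9); print(sensors.get_obs()['contact_force'])
E
```

```text
d(cm) [ 0.16 -0.04 -0.05] wx -0.006797940275276915 curyaw -53.9 tilt wy,wz [-0.03  0.08] tcp [0.4564 0.3035 0.0336] q7 -1.95 w 0.0552 t 2.92
[-1.02968183 -0.38272863 -0.49709763]
```

Close, then lift slightly.

Emit:
apply_moves(rows=[{"x": 0.15,"y": 0,"z": 0,"wx": 0,"wy": 0,"wz": 0,"jaw": 0.3},{"x": 0.15,"y": 0,"z": 0,"wx": 0,"wy": 0,"wz": 0,"jaw": -0.2},{"x": 0.15,"y": 0,"z": 0,"wx": 0,"wy": 0,"wz": 0,"jaw": -0.2},{"x": 0.15,"y": 0,"z": 0,"wx": 0,"wy": 0,"wz": 0,"jaw": -0.2},{"x": 0.15,"y": 0,"z": 0,"wx": 0,"wy": 0,"wz": 0,"jaw": -0.2},{"x": 0.15,"y": 0,"z": 0,"wx": 0,"wy": 0,"wz": 0,"jaw": -0.2},{"x": -0.5,"y": 0,"z": 0,"wx": 0,"wy": 0,"wz": 0,"jaw": -0.2},{"x": -2,"y": 0,"z": 0,"wx": 0,"wy": 0,"wz": 0,"jaw": -0.2},{"x": -5,"y": 0,"z": 0,"wx": 0,"wy": 0,"wz": 0,"jaw": -0.2},{"x": -8,"y": 0,"z": 0,"wx": 0,"wy": 0,"wz": 0,"jaw": -0.2},{"x": -9,"y": 0,"z": 0,"wx": 0,"wy": 0,"wz": 0,"jaw": -0.2}], force=40)

```text
time_s: 3.83
tcp_pos: [0.4577, 0.3049, 0.1281]
orientation: [1.866, 0.61, -1.856]
contact_force: [0.4, 0.7, -1.1]
width: 0.0387
```

```bash
python3 - <<'E'
from h import *
snap('wrist','w2'); rel(.4452,-.3,.15)
E
```

```text
d(cm) [-2.48 48.13 36.68] wx None curyaw -53.9 tilt wy,wz [-0.41  0.07] tcp [0.4581 0.3051 0.1284] q7 -1.87 w 0.0387 t 3.88
```

View pics/w2.png

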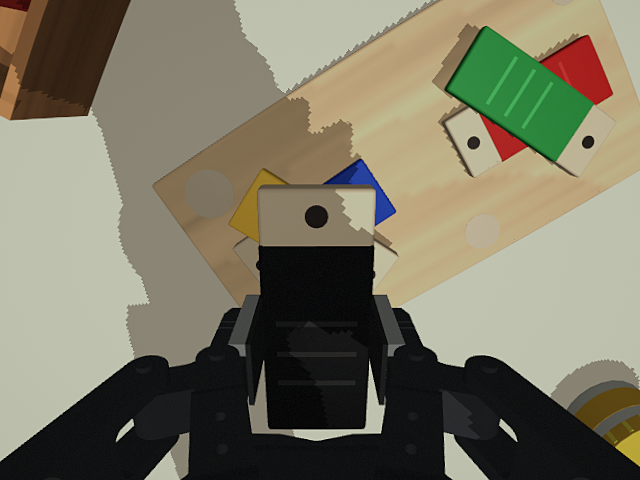

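Emit:
apply_moves(rows=[{"x": -2.5,"y": 46,"z": 35,"wx": 0,"wy": 0,"wz": 0,"jaw": -0.2},{"x": -2.5,"y": 46,"z": 35,"wx": 0,"wy": 0,"wz": 0,"jaw": -0.2},{"x": -2.5,"y": 46,"z": 35,"wx": 0,"wy": 0,"wz": 0,"jaw": -0.2},{"x": -2.5,"y": 46,"z": 35,"wx": 0,"wy": 0,"wz": 0,"jaw": -0.2},{"x": -2.5,"y": 46,"z": 35,"wx": 0,"wy": 0,"wz": 0,"jaw": -0.2},{"x": -2.5,"y": 46,"z": 35,"wx": 0,"wy": 0,"wz": 0,"jaw": -0.2},{"x": -2.5,"y": 46,"z": 35,"wx": 0,"wy": 0,"wz": 0,"jaw": -0.2},{"x": -2.5,"y": 46,"z": 35,"wx": 0,"wy": 0,"wz": 0,"jaw": -0.2},{"x": -2.5,"y": 46,"z": 35,"wx": 0,"wy": 0,"wz": 0,"jaw": -0.2},{"x": -2.5,"y": 46,"z": 35,"wx": 0,"wy": 0,"wz": 0,"jaw": -0.2},{"x": -2.5,"y": 46,"z": 35,"wx": 0,"wy": 0,"wz": 0,"jaw": -0.2},{"x": -2.5,"y": 46,"z": 35,"wx": 0,"wy": 0,"wz": 0,"jaw": -0.2}])

```text
time_s: 4.88
tcp_pos: [0.4467, -0.1981, 0.1466]
orientation: [1.868, 0.61, -1.856]
contact_force: [1.4, 0.2, -0.7]
width: 0.0386
```

```bash
python3 - <<'E'
from h import *
s=load('w2'); C,y=tile(s,[(258,186),(376,186),(366,428),(268,430)],.1284+.010); print('tile centre - tcp',C-[.4581,.3051])
snap('wrist','w3'); rel(.4452,-.3,.15)
E
```

```text
[0.4598 0.3047] [0.0391 0.099 ] jaw yaw -53.9
tile centre - tcp [ 0.00170357 -0.00044998]
d(cm) [-0.33  7.45  5.41] wx None curyaw -54.4 tilt wy,wz [-0.23 -0.14] tcp [ 0.4459 -0.208   0.1467] q7 -0.77 w 0.0384 t 4.93
```

View pics/w3.png

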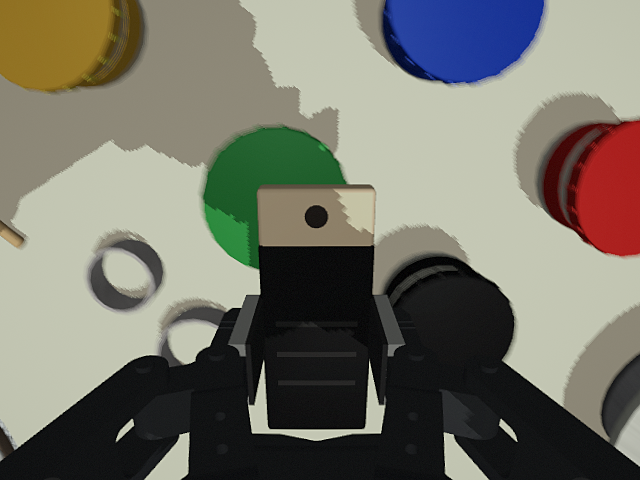

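The wrist view shows the green lid near (277,198) and the black lid's right edge at about (514,322). The red, blue and yellow lids are partly in view. I'll refine the lid centres with circle fits of known radius.

```bash
cat >> h.py <<'E'
from scipy.optimize import least_squares
def circ(s,pts,z=.06,r=.043):
    P=np.array([atz(s,x,y,z)[:2] for x,y in pts])
    f=least_squares(lambda c:np.hypot(*(P-c).T)-r,P.mean(0)+[0.001,0]); return f.x.round(4),(f.fun*1000).round(1)
E
python3 - <<'E'
from h import *
s=load('w3')
print('green',circ(s,[(204,198),(215,162),(240,135),(277,125),(315,133),(340,160),(225,250),(258,268)]))
print('black',circ(s,[(514,322),(505,293),(480,272),(511,345),(495,372)]))
print('blue',circ(s,[(544,8),(535,35),(515,62),(487,79),(455,82)]))
print('yellow',circ(s,[(113,30),(100,65),(75,86),(50,91)]))
s['pixels']=s['pixels'].copy()
# top view refit with manual lid rim boxes: enlarge
t=load('top0'); a=cv2.resize(t['pixels'][110:245,285:505],None,fx=3.6,fy=3.6,interpolation=cv2.INTER_CUBIC)
a=cv2.convertScaleAbs(a,alpha=1.3,beta=30); cv2.imwrite('pics/cC.png',a[:,:,::-1])
E
```

```text
green (array([ 0.4542, -0.1676]), array([ 0. , -0.8,  0. ,  0.1,  0.9, -1. ,  0.6, -0.6]))
black (array([ 0.4482, -0.3051]), array([-1.5, -0.4,  2. , -0.5,  2.1]))
blue (array([ 0.6004, -0.183 ]), array([ 0.2, -0.2, -0. ,  0.2, -0.1]))
yellow (array([ 0.4657, -0.0022]), array([-0.6,  0.5,  0.4, -0.6]))
```

View pics/cC.png

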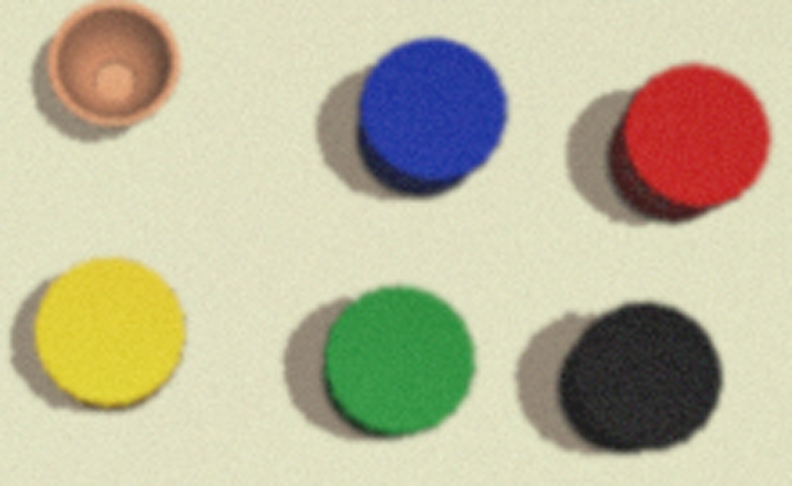

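Emit:
apply_moves(rows=[{"x": 0,"y": 3,"z": 2.2,"wx": 0,"wy": 0,"wz": 0,"jaw": -0.2},{"x": 1,"y": 5.7,"z": 4.2,"wx": 0,"wy": 0,"wz": 0,"jaw": -0.2},{"x": 3,"y": 7.7,"z": 5.7,"wx": 0,"wy": 0,"wz": 0,"jaw": -0.2},{"x": 4.7,"y": 7.7,"z": 5.7,"wx": 0,"wy": 0,"wz": 0,"jaw": -0.2},{"x": 6.2,"y": 7.7,"z": 5.7,"wx": 0,"wy": 0,"wz": 0,"jaw": -0.2},{"x": 7.2,"y": 7.7,"z": 5.7,"wx": 0,"wy": 0,"wz": 0,"jaw": -0.2},{"x": 7.2,"y": 7.7,"z": 5.7,"wx": 0,"wy": 0,"wz": 0,"jaw": -0.2},{"x": 7.2,"y": 7.7,"z": 5.7,"wx": 0,"wy": 0,"wz": 0,"jaw": -0.2}])

```text
time_s: 5.6
tcp_pos: [0.4445, -0.3029, 0.0744]
orientation: [1.87, 0.599, -1.862]
contact_force: [0.4, 0.1, -0.0]
width: 0.0385
```

```bash
python3 - <<'E'
from h import *
rel(.445,-.304,.0615)
E
```

```text
d(cm) [1.29 0.12 0.03] wx None curyaw -54.4 tilt wy,wz [-0.21 -0.07] tcp [ 0.4445 -0.3029  0.0744] q7 -0.64 w 0.0385 t 5.6
```

Emit:
apply_moves(rows=[{"x": 0.5,"y": 0.1,"z": 0,"wx": 0,"wy": 0,"wz": 0,"jaw": -0.2},{"x": 1,"y": 0.1,"z": 0,"wx": 0,"wy": 0,"wz": 0,"jaw": -0.2},{"x": 1.2,"y": 0.1,"z": 0,"wx": 0,"wy": 0,"wz": 0,"jaw": -0.2},{"x": 1.3,"y": 0.1,"z": 0,"wx": 0,"wy": 0,"wz": 0,"jaw": -0.2},{"x": 1.35,"y": 0.1,"z": 0,"wx": 0,"wy": 0,"wz": 0,"jaw": -0.2},{"x": 1.35,"y": 0.1,"z": 0,"wx": 0,"wy": 0,"wz": 0,"jaw": -0.2}])

```text
time_s: 6.1
tcp_pos: [0.4451, -0.3036, 0.0613]
orientation: [1.869, 0.599, -1.862]
contact_force: [-1.8, 1.3, 4.6]
width: 0.0389
```

Emit:
apply_moves(rows=[{"x": 0,"y": 0,"z": 0,"wx": 0,"wy": 0,"wz": 0,"jaw": 0.0},{"x": 0,"y": 0,"z": 0,"wx": 0,"wy": 0,"wz": 0,"jaw": 0.15},{"x": 0,"y": 0,"z": 0,"wx": 0,"wy": 0,"wz": 0,"jaw": 0.3},{"x": 0,"y": 0,"z": 0,"wx": 0,"wy": 0,"wz": 0,"jaw": 0.3},{"x": -1,"y": 0,"z": 0,"wx": 0,"wy": 0,"wz": 0,"jaw": 0.3},{"x": -4,"y": 0,"z": 0,"wx": 0,"wy": 0,"wz": 0,"jaw": 0.3},{"x": -8,"y": 0,"z": 0,"wx": 0,"wy": 0,"wz": 0,"jaw": 0.3},{"x": -10,"y": -2,"z": 0,"wx": 0,"wy": 0,"wz": 0,"jaw": 0.3},{"x": -10,"y": -5,"z": -4,"wx": 0,"wy": 0,"wz": 0,"jaw": 0.3},{"x": -10,"y": -5,"z": -4,"wx": 0,"wy": 0,"wz": 0,"jaw": 0.3},{"x": -10,"y": -5,"z": -4,"wx": 0,"wy": 0,"wz": 0,"jaw": 0.3}])

```text
time_s: 7.02
tcp_pos: [0.4496, -0.2362, 0.1629]
orientation: [1.868, 0.603, -1.856]
contact_force: [-0.1, -0.3, 0.3]
width: 0.0554
```

```bash
python3 - <<'E'
from h import *
snap('wrist','w4'); rel(.4567,.3038,.15,-86.5); rel(.5962,.2515,.15,6)
E
```

```text
d(cm) [  1.29 -43.48 -32.34] wx 32.320392573840046 curyaw -54.2 tilt wy,wz [-0.26 -0.12] tcp [ 0.4489 -0.2381  0.1623] q7 -0.71 w 0.0554 t 7.07
d(cm) [  1.35 -31.08 -40.59] wx -60.17960742615995 curyaw -54.2 tilt wy,wz [-0.26 -0.12] tcp [ 0.4489 -0.2381  0.1623] q7 -0.71 w 0.0554 t 7.07
```

View pics/w4.png

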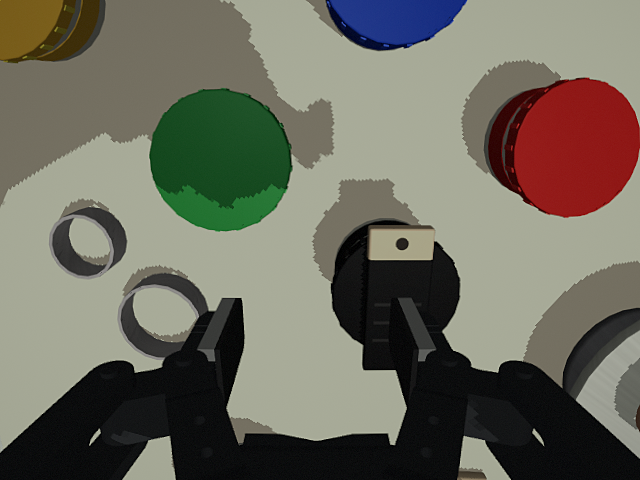

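```bash
python3 - <<'E'
from h import *
s=load('w4')
print('green',circ(s,[(150,155),(291,160),(220,88),(217,231),(170,108),(272,110),(270,205),(168,202)]))
print('red',circ(s,[(639,140),(600,82),(575,78),(570,217),(513,150),(625,180),(533,95),(540,205)]))
print('blue',circ(s,[(345,36),(365,46),(385,50),(410,48),(430,40),(455,18),(466,0)]))
print('black',circ(s,[(460,285),(453,255),(442,330),(334,300),(345,325)]))
tile(s,[(370,226),(434,226),(430,368),(362,370)],.07)
E
```

```text
green (array([ 0.4537, -0.1639]), array([-0.7, -0.4, -1.1,  0.7, -1.5,  0.4, -3.2, -1.1]))
red (array([ 0.5891, -0.3347]), array([-0.1, -2.1, -1.1,  0.7, -1.5, -1.1,  1.7, -2.3]))
blue (array([ 0.5968, -0.183 ]), array([ 0.8,  0.1, -0.3, -0.4, -0.3,  0.1,  0.7]))
black (array([ 0.4499, -0.3039]), array([-1.6, -0.3,  0.5, -0.7, -1. ]))
[ 0.4473 -0.3048] [0.0425 0.1007] jaw yaw -52.5
```

Emit:
apply_moves(rows=[{"x": 0,"y": -43.5,"z": -32.3,"wx": -57,"wy": 0,"wz": 0,"jaw": 0.3},{"x": 0,"y": -43.5,"z": -32.3,"wx": -57,"wy": 0,"wz": 0,"jaw": 0.3},{"x": 0,"y": -43.5,"z": -32.3,"wx": -57,"wy": 0,"wz": 0,"jaw": 0.3},{"x": 0,"y": -43.5,"z": -32.3,"wx": -57,"wy": 0,"wz": 0,"jaw": 0.3},{"x": 0,"y": -43.5,"z": -32.3,"wx": -57,"wy": 0,"wz": 0,"jaw": 0.3},{"x": 0,"y": -43.5,"z": -32.3,"wx": -57,"wy": 0,"wz": 0,"jaw": 0.3},{"x": 0,"y": -43.5,"z": -32.3,"wx": -57,"wy": 0,"wz": 0,"jaw": 0.3},{"x": 0,"y": -43.5,"z": -32.3,"wx": -57,"wy": 0,"wz": 0,"jaw": 0.3},{"x": 0,"y": -43.5,"z": -32.3,"wx": -57,"wy": 0,"wz": 0,"jaw": 0.3},{"x": 0,"y": -43.5,"z": -32.3,"wx": -57,"wy": 0,"wz": 0,"jaw": 0.3},{"x": 0,"y": -43.5,"z": -32.3,"wx": -57,"wy": 0,"wz": 0,"jaw": 0.3},{"x": 0,"y": -43.5,"z": -32.3,"wx": -57,"wy": 0,"wz": 0,"jaw": 0.3}])

```text
time_s: 8.07
tcp_pos: [0.456, 0.2611, 0.1627]
orientation: [1.176, 1.228, -1.171]
contact_force: [1.8, 0.3, 0.4]
width: 0.0554
```

```bash
python3 - <<'E'
from h import *
rel(.4555,.3038,.14,2.7)
E
```

```text
d(cm) [ 2.27  0.14 -4.26] wx 0.018870633009072435 curyaw 2.7 tilt wy,wz [ 0.01 -0.28] tcp [0.456  0.2611 0.1627] q7 -0.9 w 0.0554 t 8.07
```

Emit:
apply_moves(rows=[{"x": 1,"y": 0,"z": -3,"wx": 0,"wy": 0,"wz": 0,"jaw": 0.3},{"x": 2.2,"y": 0.1,"z": -4.3,"wx": 0,"wy": 0,"wz": 0,"jaw": 0.3},{"x": 2.2,"y": 0.1,"z": -4.3,"wx": 0,"wy": 0,"wz": 0,"jaw": 0.3},{"x": 2.2,"y": 0.1,"z": -4.3,"wx": 0,"wy": 0,"wz": 0,"jaw": 0.3}])

```text
time_s: 8.4
tcp_pos: [0.4549, 0.3036, 0.1399]
orientation: [1.174, 1.228, -1.172]
contact_force: [-0.6, -0.5, -0.1]
width: 0.0559
```

```bash
python3 - <<'E'
from h import *
snap('wrist','w5'); rel(.4555,.3038,.022,2.7)
E
```

```text
d(cm) [11.83 -0.03 -0.12] wx -0.026584047420172396 curyaw 2.7 tilt wy,wz [ 0.09 -0.22] tcp [0.4554 0.3028 0.1403] q7 -0.99 w 0.0555 t 8.45
```

View pics/w5.png

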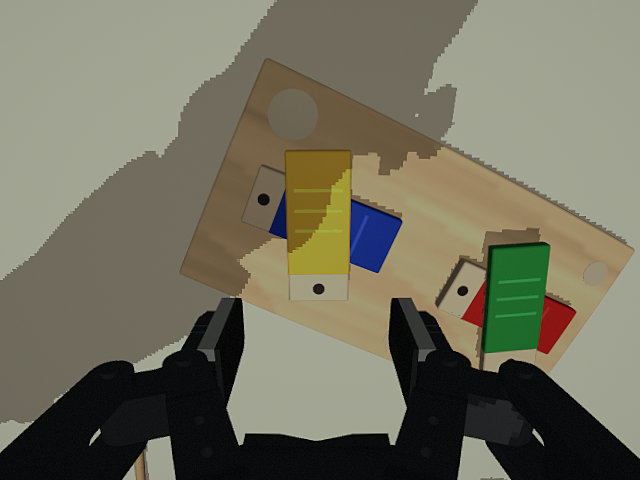

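The yellow tile lies undisturbed, with corners (285,150), (352,150), (349,300) and (288,300). The blue tile is below it, with corners near (263,165), (402,220), (380,272) and (242,220).

```bash
python3 - <<'E'
from h import *
s=load('w5')
tile(s,[(263,165),(402,219),(379,272),(242,220)],.022)
C,y=tile(s,[(285,150),(352,150),(349,300),(288,300)],.032); rel(*C,.022,y)
E
```

```text
[0.459  0.3077] [0.0978 0.0395] jaw yaw 71.0
[0.4564 0.3043] [0.0407 0.0994] jaw yaw 2.8
d(cm) [11.83  0.06 -0.16] wx -0.1738249559380307 curyaw 2.7 tilt wy,wz [ 0.09 -0.22] tcp [0.4554 0.3028 0.1403] q7 -0.99 w 0.0555 t 8.45
```

Emit:
apply_moves(rows=[{"x": 4,"y": 0.05,"z": -0.15,"wx": 0,"wy": 0,"wz": 0,"jaw": 0.3},{"x": 8,"y": 0.05,"z": -0.15,"wx": 0,"wy": 0,"wz": 0,"jaw": 0.3},{"x": 10.5,"y": 0.05,"z": -0.15,"wx": 0,"wy": 0,"wz": 0,"jaw": 0.3},{"x": 11.4,"y": 0.05,"z": -0.15,"wx": 0,"wy": 0,"wz": 0,"jaw": 0.3},{"x": 11.8,"y": 0.05,"z": -0.15,"wx": 0,"wy": 0,"wz": 0,"jaw": 0.3},{"x": 11.85,"y": 0.05,"z": -0.15,"wx": 0,"wy": 0,"wz": 0,"jaw": 0.3},{"x": 11.85,"y": 0.05,"z": -0.15,"wx": 0,"wy": 0,"wz": 0,"jaw": 0.3},{"x": 11.85,"y": 0.05,"z": -0.15,"wx": 0,"wy": 0,"wz": 0,"jaw": -0.2},{"x": 11.85,"y": 0.05,"z": -0.15,"wx": 0,"wy": 0,"wz": 0,"jaw": -0.2},{"x": 11.85,"y": 0.05,"z": -0.15,"wx": 0,"wy": 0,"wz": 0,"jaw": -0.2},{"x": 11.85,"y": 0.05,"z": -0.15,"wx": 0,"wy": 0,"wz": 0,"jaw": -0.2},{"x": 11.85,"y": 0.05,"z": -0.15,"wx": 0,"wy": 0,"wz": 0,"jaw": -0.2}])

```text
time_s: 9.45
tcp_pos: [0.4573, 0.3047, 0.0237]
orientation: [1.178, 1.226, -1.17]
contact_force: [-0.8, -1.7, 7.7]
width: 0.0391
```

```bash
python3 - <<'E'
from h import *
rel(.465,0.0,.13); print(sensors.get_obs()['contact_force'])
E
```

```text
d(cm) [-10.61  -0.58  30.48] wx None curyaw 2.7 tilt wy,wz [ 0.03 -0.38] tcp [0.4573 0.3047 0.0237] q7 -1.12 w 0.0391 t 9.45
[-0.77683841 -1.69052282  7.7422026 ]
```

Emit:
apply_moves(rows=[{"x": -0.5,"y": 0,"z": 0,"wx": 0,"wy": 0,"wz": 0,"jaw": -0.2},{"x": -2,"y": 0,"z": 0,"wx": 0,"wy": 0,"wz": 0,"jaw": -0.2},{"x": -5,"y": 0,"z": 0,"wx": 0,"wy": 0,"wz": 0,"jaw": -0.2},{"x": -8,"y": 0,"z": 2,"wx": 0,"wy": 0,"wz": 0,"jaw": -0.2},{"x": -10,"y": -0.6,"z": 6,"wx": 0,"wy": 0,"wz": 0,"jaw": -0.2},{"x": -10,"y": -0.6,"z": 10,"wx": 0,"wy": 0,"wz": 0,"jaw": -0.2},{"x": -10,"y": -0.6,"z": 14,"wx": 0,"wy": 0,"wz": 0,"jaw": -0.2},{"x": -10,"y": -0.6,"z": 18,"wx": 0,"wy": 0,"wz": 0,"jaw": -0.2},{"x": -10,"y": -0.6,"z": 22,"wx": 0,"wy": 0,"wz": 0,"jaw": -0.2},{"x": -10,"y": -0.6,"z": 26,"wx": 0,"wy": 0,"wz": 0,"jaw": -0.2},{"x": -9,"y": -0.6,"z": 29,"wx": 0,"wy": 0,"wz": 0,"jaw": -0.2},{"x": -7,"y": -0.6,"z": 30.5,"wx": 0,"wy": 0,"wz": 0,"jaw": -0.2}])

```text
time_s: 10.45
tcp_pos: [0.4667, -0.0049, 0.096]
orientation: [1.182, 1.218, -1.172]
contact_force: [0.2, 1.0, -1.1]
width: 0.0384
```

```bash
python3 - <<'E'
from h import *
snap('top','t2'); rel(.466,0.0,.0617,2.7); print(sensors.get_obs()['contact_force'])
E
```

```text
d(cm) [ 3.    0.19 -0.7 ] wx -0.4520807106146094 curyaw 2.2 tilt wy,wz [ 0.21 -0.3 ] tcp [ 0.4642 -0.007   0.0918] q7 -0.45 w 0.039 t 10.5
[-1.13785726 -2.47577157 -2.88433299]
```

Emit:
apply_moves(rows=[{"x": 0.5,"y": 0.2,"z": -0.7,"wx": 0,"wy": 0,"wz": 0,"jaw": -0.2},{"x": 1,"y": 0.2,"z": -0.7,"wx": 0,"wy": 0,"wz": 0,"jaw": -0.2},{"x": 1.8,"y": 0.2,"z": -0.7,"wx": 0,"wy": 0,"wz": 0,"jaw": -0.2},{"x": 2.4,"y": 0.2,"z": -0.7,"wx": 0,"wy": 0,"wz": 0,"jaw": -0.2},{"x": 2.8,"y": 0.2,"z": -0.7,"wx": 0,"wy": 0,"wz": 0,"jaw": -0.2},{"x": 3,"y": 0.2,"z": -0.7,"wx": 0,"wy": 0,"wz": 0,"jaw": -0.2},{"x": 3.05,"y": 0.2,"z": -0.7,"wx": 0,"wy": 0,"wz": 0,"jaw": -0.2},{"x": 3.05,"y": 0.2,"z": -0.7,"wx": 0,"wy": 0,"wz": 0,"jaw": -0.2}])

```text
time_s: 11.17
tcp_pos: [0.4659, 0.001, 0.0617]
orientation: [1.179, 1.222, -1.177]
contact_force: [-4.5, 1.0, 8.3]
width: 0.0385
```

Emit:
apply_moves(rows=[{"x": 0,"y": 0,"z": 0,"wx": 0,"wy": 0,"wz": 0,"jaw": 0.0},{"x": 0,"y": 0,"z": 0,"wx": 0,"wy": 0,"wz": 0,"jaw": 0.15},{"x": 0,"y": 0,"z": 0,"wx": 0,"wy": 0,"wz": 0,"jaw": 0.3},{"x": 0,"y": 0,"z": 0,"wx": 0,"wy": 0,"wz": 0,"jaw": 0.3},{"x": -1,"y": 0,"z": 0,"wx": 0,"wy": 0,"wz": 0,"jaw": 0.3},{"x": -4,"y": 0,"z": 0,"wx": 0,"wy": 0,"wz": 0,"jaw": 0.3},{"x": -8,"y": 0,"z": 0,"wx": 0,"wy": 0,"wz": 0,"jaw": 0.3},{"x": -8,"y": 0.6,"z": -4,"wx": -6,"wy": 0,"wz": 0,"jaw": 0.3},{"x": -8,"y": 0.6,"z": -8,"wx": -12,"wy": 0,"wz": 0,"jaw": 0.3},{"x": -8,"y": 0.6,"z": -12,"wx": -19,"wy": 0,"wz": 0,"jaw": 0.3},{"x": -8,"y": 0.6,"z": -16,"wx": -26,"wy": 0,"wz": 0,"jaw": 0.3},{"x": -8,"y": 0.6,"z": -20,"wx": -33,"wy": 0,"wz": 0,"jaw": 0.3}])

```text
time_s: 12.17
tcp_pos: [0.4632, 0.2029, 0.142]
orientation: [0.739, 1.434, -0.74]
contact_force: [0.9, 0.2, -0.1]
width: 0.0553
```

```bash
python3 - <<'E'
from h import *
snap('wrist','w6'); rel(.459,.3077,.14,71)
E
```

```text
d(cm) [ 0.35  5.43 -7.83] wx -34.40230078165 curyaw 36.6 tilt wy,wz [ 0.07 -0.48] tcp [0.462  0.2124 0.1431] q7 -0.33 w 0.0556 t 12.22
```

Emit:
apply_moves(rows=[{"x": 0,"y": 2.5,"z": -3.5,"wx": -7,"wy": 0,"wz": 0,"jaw": 0.3},{"x": 0.3,"y": 4.5,"z": -6.5,"wx": -14,"wy": 0,"wz": 0,"jaw": 0.3},{"x": 0.3,"y": 5.4,"z": -7.8,"wx": -21,"wy": 0,"wz": 0,"jaw": 0.3},{"x": 0.3,"y": 5.4,"z": -7.8,"wx": -28,"wy": 0,"wz": 0,"jaw": 0.3},{"x": 0.3,"y": 5.4,"z": -7.8,"wx": -34.4,"wy": 0,"wz": 0,"jaw": 0.3},{"x": 0.3,"y": 5.4,"z": -7.8,"wx": -34.4,"wy": 0,"wz": 0,"jaw": 0.3},{"x": 0.3,"y": 5.4,"z": -7.8,"wx": -34.4,"wy": 0,"wz": 0,"jaw": 0.3}])

```text
time_s: 12.8
tcp_pos: [0.4589, 0.3069, 0.1407]
orientation: [0.268, 1.548, -0.259]
contact_force: [0.0, -0.5, 0.0]
width: 0.0555
```

```bash
python3 - <<'E'
from h import *
snap('wrist','w7'); rel(.459,.3077,.014,71)
E
```

```text
d(cm) [ 1.267e+01  1.000e-02 -1.100e-01] wx -0.3056382553693311 curyaw 70.7 tilt wy,wz [ 0.32 -0.35] tcp [0.459  0.3067 0.1407] q7 0.02 w 0.0551 t 12.85
```

View pics/w7.png

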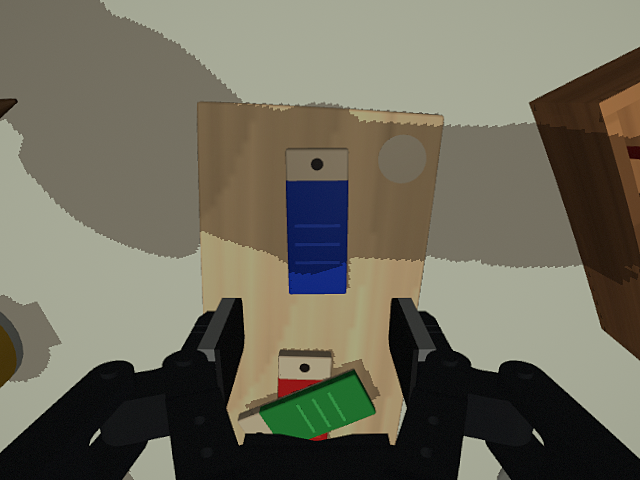

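The blue tile is alone on the board, with corners (285,149), (349,149), (347,294) and (289,294). The tool is square to it.

```bash
python3 - <<'E'
from h import *
s=load('w7')
C,y=tile(s,[(285,149),(349,149),(347,294),(289,294)],.022); rel(*C,.0145,y)
E
```

```text
[0.4583 0.3072] [0.0403 0.0998] jaw yaw 71.2
d(cm) [12.62 -0.06 -0.16] wx -0.4685665668813783 curyaw 70.7 tilt wy,wz [ 0.32 -0.35] tcp [0.459  0.3067 0.1407] q7 0.02 w 0.0551 t 12.85
```

Emit:
apply_moves(rows=[{"x": 4,"y": -0.05,"z": -0.15,"wx": -0.5,"wy": 0.3,"wz": -0.3,"jaw": 0.3},{"x": 8,"y": -0.05,"z": -0.15,"wx": -0.5,"wy": 0.3,"wz": -0.3,"jaw": 0.3},{"x": 11,"y": -0.05,"z": -0.15,"wx": -0.5,"wy": 0.3,"wz": -0.3,"jaw": 0.3},{"x": 12.1,"y": -0.05,"z": -0.15,"wx": -0.5,"wy": 0.3,"wz": -0.3,"jaw": 0.3},{"x": 12.5,"y": -0.05,"z": -0.15,"wx": -0.5,"wy": 0.3,"wz": -0.3,"jaw": 0.3},{"x": 12.6,"y": -0.05,"z": -0.15,"wx": -0.5,"wy": 0.3,"wz": -0.3,"jaw": 0.3},{"x": 12.6,"y": -0.05,"z": -0.15,"wx": -0.5,"wy": 0.3,"wz": -0.3,"jaw": 0.3},{"x": 12.6,"y": -0.05,"z": -0.15,"wx": -0.5,"wy": 0.3,"wz": -0.3,"jaw": -0.2},{"x": 12.6,"y": -0.05,"z": -0.15,"wx": -0.5,"wy": 0.3,"wz": -0.3,"jaw": -0.2},{"x": 12.6,"y": -0.05,"z": -0.15,"wx": -0.5,"wy": 0.3,"wz": -0.3,"jaw": -0.2},{"x": 12.6,"y": -0.05,"z": -0.15,"wx": -0.5,"wy": 0.3,"wz": -0.3,"jaw": -0.2},{"x": 12.6,"y": -0.05,"z": -0.15,"wx": -0.5,"wy": 0.3,"wz": -0.3,"jaw": -0.2}])

```text
time_s: 13.85
tcp_pos: [0.4593, 0.3081, 0.0167]
orientation: [0.26, 1.552, -0.256]
contact_force: [-1.5, -1.3, 7.3]
width: 0.038
```

```bash
python3 - <<'E'
from h import *
rel(.599,-.182,.13)
E
```

```text
d(cm) [-11.39 -41.84  29.07] wx None curyaw 71.2 tilt wy,wz [ 0.14 -0.18] tcp [0.4593 0.3081 0.0167] q7 -0.12 w 0.038 t 13.85
```

Emit:
apply_moves(rows=[{"x": -0.3,"y": 0,"z": 0,"wx": 0,"wy": 0,"wz": 0,"jaw": -0.2},{"x": -1,"y": 0,"z": 0,"wx": 0,"wy": 0,"wz": 0,"jaw": -0.2},{"x": -3,"y": 0,"z": 0,"wx": 0,"wy": 0,"wz": 0,"jaw": -0.2},{"x": -6,"y": 0,"z": 0,"wx": 0,"wy": 0,"wz": 0,"jaw": -0.2},{"x": -9,"y": 0,"z": 0,"wx": 0,"wy": 0,"wz": 0,"jaw": -0.2},{"x": -11.5,"y": -2,"z": 1.4,"wx": 0,"wy": 0,"wz": 0,"jaw": -0.2},{"x": -11.5,"y": -5,"z": 3.5,"wx": 0,"wy": 0,"wz": 0,"jaw": -0.2},{"x": -11.5,"y": -8,"z": 5.6,"wx": 0,"wy": 0,"wz": 0,"jaw": -0.2}])

```text
time_s: 14.52
tcp_pos: [0.4869, 0.2149, 0.1346]
orientation: [0.26, 1.549, -0.251]
contact_force: [1.3, -0.8, -0.9]
width: 0.0384
```

```bash
python3 - <<'E'
from h import *
snap('wrist','w8'); rel(.599,-.182,.13)
E
```

```text
d(cm) [  0.44 -32.86  23.06] wx None curyaw 70.7 tilt wy,wz [0.37 0.11] tcp [0.4898 0.2043 0.1322] q7 0.2 w 0.0381 t 14.57
```

View pics/w8.png

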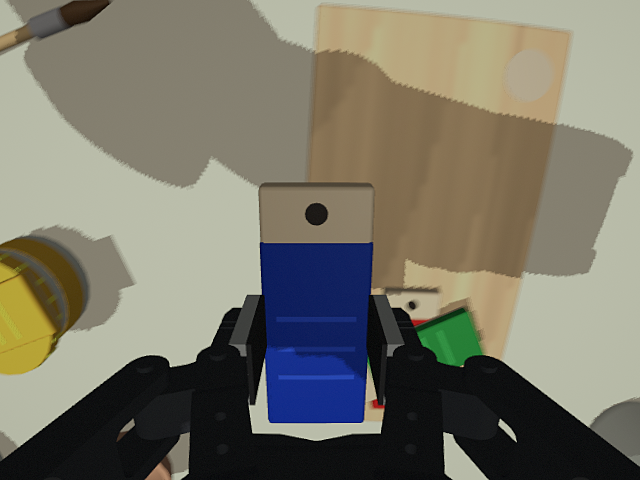

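The blue tile is held flat, with corners (260,185), (373,185), (363,423) and (270,423), a little lower in the pads than black was. The yellow tile on its lid shows at left.

Emit:
apply_moves(rows=[{"x": 0,"y": -3.3,"z": 2.3,"wx": 0,"wy": 0,"wz": 0,"jaw": -0.2},{"x": 0,"y": -6.6,"z": 4.6,"wx": 0,"wy": 0,"wz": 0,"jaw": -0.2},{"x": 0,"y": -9.9,"z": 6.9,"wx": 0,"wy": 0,"wz": 0,"jaw": -0.2},{"x": 0,"y": -13.2,"z": 9.2,"wx": 0,"wy": 0,"wz": 0,"jaw": -0.2},{"x": 0,"y": -16.5,"z": 11.5,"wx": 0,"wy": 0,"wz": 0,"jaw": -0.2},{"x": 0,"y": -19.8,"z": 13.8,"wx": 0,"wy": 0,"wz": 0,"jaw": -0.2},{"x": 0,"y": -23.1,"z": 16.1,"wx": 0,"wy": 0,"wz": 0,"jaw": -0.2},{"x": 0,"y": -26.4,"z": 18.4,"wx": 0,"wy": 0,"wz": 0,"jaw": -0.2},{"x": 0,"y": -29.5,"z": 20.7,"wx": 0,"wy": 0,"wz": 0,"jaw": -0.2},{"x": 0,"y": -31.8,"z": 22.3,"wx": 0,"wy": 0,"wz": 0,"jaw": -0.2},{"x": 1,"y": -32.8,"z": 23,"wx": 0,"wy": 0,"wz": 0,"jaw": -0.2},{"x": 2,"y": -32.8,"z": 23,"wx": 0,"wy": 0,"wz": 0,"jaw": -0.2}])

```text
time_s: 15.57
tcp_pos: [0.5994, -0.1856, 0.1144]
orientation: [0.265, 1.546, -0.272]
contact_force: [-0.1, 0.6, -1.1]
width: 0.0384
```

```bash
python3 - <<'E'
from h import *
s=load('w8'); print('cam z',(-s['R'].T@s['t']))
for z in (.136,.139,.142): C,y=tile(s,[(260,185),(373,185),(363,423),(270,423)],z)
s=load('w2')
for z in (.136,.139,.142): C,y=tile(s,[(258,186),(376,186),(366,428),(268,430)],z)
rel(.599,-.182,.075,71)
E
```

```text
cam z [0.41289545 0.2374355  0.27632453]
[0.4874 0.2133] [0.0396 0.1032] jaw yaw 71.3
[0.4858 0.2138] [0.0387 0.101 ] jaw yaw 71.3
[0.4842 0.2143] [0.0379 0.0988] jaw yaw 71.3
[0.4587 0.3039] [0.0398 0.1008] jaw yaw -53.9
[0.4601 0.3048] [0.0389 0.0985] jaw yaw -53.9
[0.4614 0.3058] [0.038  0.0963] jaw yaw -53.9
d(cm) [ 3.94  0.34 -0.19] wx -0.6183582559202705 curyaw 70.4 tilt wy,wz [0.47 0.17] tcp [ 0.5994 -0.1856  0.1144] q7 0.9 w 0.0384 t 15.57
```

Emit:
apply_moves(rows=[{"x": 2,"y": 0.45,"z": 0,"wx": -0.6,"wy": 0.4,"wz": 0.2,"jaw": -0.2},{"x": 3.5,"y": 0.45,"z": 0,"wx": -0.6,"wy": 0.4,"wz": 0.2,"jaw": -0.2},{"x": 4.3,"y": 0.45,"z": 0,"wx": -0.6,"wy": 0.4,"wz": 0.2,"jaw": -0.2},{"x": 4.7,"y": 0.45,"z": 0,"wx": -0.6,"wy": 0.4,"wz": 0.2,"jaw": -0.2},{"x": 4.9,"y": 0.45,"z": 0,"wx": -0.6,"wy": 0.4,"wz": 0.2,"jaw": -0.2},{"x": 5,"y": 0.45,"z": 0,"wx": -0.6,"wy": 0.4,"wz": 0.2,"jaw": -0.2},{"x": 5,"y": 0.45,"z": 0,"wx": -0.6,"wy": 0.4,"wz": 0.2,"jaw": -0.2}])

```text
time_s: 16.15
tcp_pos: [0.6016, -0.1811, 0.0651]
orientation: [0.26, 1.553, -0.26]
contact_force: [-0.2, -0.0, -0.9]
width: 0.0385
```

Emit:
apply_moves(rows=[{"x": 0.1,"y": 0,"z": 0,"wx": 0,"wy": 0,"wz": 0,"jaw": -0.2},{"x": 0.2,"y": 0,"z": 0,"wx": 0,"wy": 0,"wz": 0,"jaw": -0.2},{"x": 0.2,"y": 0,"z": 0,"wx": 0,"wy": 0,"wz": 0,"jaw": -0.2}])

```text
time_s: 16.4
tcp_pos: [0.6021, -0.1812, 0.0648]
orientation: [0.26, 1.551, -0.26]
contact_force: [-3.1, -0.3, 11.9]
width: 0.0383
```

Emit:
apply_moves(rows=[{"x": 0,"y": 0,"z": 0,"wx": 0,"wy": 0,"wz": 0,"jaw": 0.0},{"x": 0,"y": 0,"z": 0,"wx": 0,"wy": 0,"wz": 0,"jaw": 0.15},{"x": 0,"y": 0,"z": 0,"wx": 0,"wy": 0,"wz": 0,"jaw": 0.3},{"x": 0,"y": 0,"z": 0,"wx": 0,"wy": 0,"wz": 0,"jaw": 0.3},{"x": -1,"y": 0,"z": 0,"wx": 0,"wy": 0,"wz": 0,"jaw": 0.3},{"x": -4,"y": 0,"z": 0,"wx": 0,"wy": 0,"wz": 0,"jaw": 0.3},{"x": -8,"y": 0,"z": 0,"wx": 0,"wy": 0,"wz": 0,"jaw": 0.3},{"x": -8,"y": 4,"z": -1.4,"wx": 6,"wy": 0,"wz": 0,"jaw": 0.3},{"x": -8,"y": 8,"z": -2.8,"wx": 12,"wy": 0,"wz": 0,"jaw": 0.3},{"x": -8,"y": 12,"z": -4.2,"wx": 19,"wy": 0,"wz": 0,"jaw": 0.3},{"x": -8,"y": 16,"z": -5.6,"wx": 26,"wy": 0,"wz": 0,"jaw": 0.3},{"x": -8,"y": 20,"z": -7,"wx": 33,"wy": 0,"wz": 0,"jaw": 0.3}])

```text
time_s: 17.4
tcp_pos: [0.6006, 0.0291, 0.1455]
orientation: [0.714, 1.446, -0.712]
contact_force: [1.2, 0.2, 0.6]
width: 0.0556
```

```bash
python3 - <<'E'
from h import *
rel(.596,.2515,.14,6.5)
E
```

```text
d(cm) [  0.53  13.22 -17.9 ] wx 31.133751503799097 curyaw 37.6 tilt wy,wz [ 0.18 -0.17] tcp [0.6006 0.0291 0.1455] q7 0.08 w 0.0556 t 17.4
```

Emit:
apply_moves(rows=[{"x": 0.5,"y": 2.4,"z": -3.3,"wx": 5,"wy": 0,"wz": 0,"jaw": 0.3},{"x": 0.5,"y": 4.8,"z": -6.5,"wx": 10,"wy": 0,"wz": 0,"jaw": 0.3},{"x": 0.5,"y": 7.2,"z": -9.7,"wx": 16,"wy": 0,"wz": 0,"jaw": 0.3},{"x": 0.5,"y": 9.6,"z": -13,"wx": 22,"wy": 0,"wz": 0,"jaw": 0.3},{"x": 0.5,"y": 12,"z": -16.2,"wx": 28,"wy": 0,"wz": 0,"jaw": 0.3},{"x": 0.5,"y": 13.2,"z": -17.9,"wx": 31,"wy": 0,"wz": 0,"jaw": 0.3},{"x": 0.5,"y": 13.2,"z": -17.9,"wx": 31,"wy": 0,"wz": 0,"jaw": 0.3},{"x": 0.5,"y": 13.2,"z": -17.9,"wx": 31,"wy": 0,"wz": 0,"jaw": 0.3}])

```text
time_s: 18.07
tcp_pos: [0.5951, 0.2538, 0.1409]
orientation: [1.122, 1.26, -1.117]
contact_force: [0.5, -0.8, -0.0]
width: 0.0558
```

```bash
python3 - <<'E'
from h import *
snap('wrist','w9'); rel(.596,.2515,.024,6.5)
E
```

```text
d(cm) [ 1.166e+01 -3.000e-02 -1.000e-02] wx 0.23941176272167297 curyaw 6.7 tilt wy,wz [ 0.09 -0.25] tcp [0.5958 0.2516 0.1406] q7 -0.72 w 0.0559 t 18.12
```

View pics/w9.png

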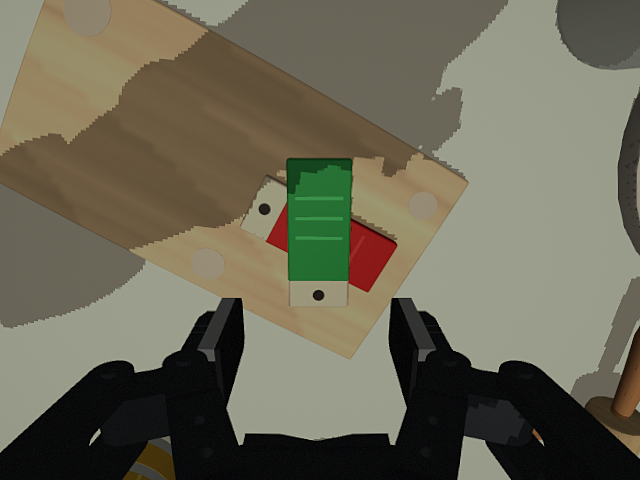

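The green tile's corners are (287,158), (352,158), (349,306) and (289,306). The red tile is below it, with corners near (267,176), (397,241), (371,291) and (240,228).

```bash
python3 - <<'E'
from h import *
s=load('w9')
tile(s,[(267,176),(397,241),(370,291),(240,228)],.022)
C,y=tile(s,[(287,158),(352,158),(349,306),(289,306)],.032); rel(*C,.0235,y)
E
```

```text
[0.5985 0.2473] [0.0978 0.0399] jaw yaw 69.5
[0.5977 0.2498] [0.0401 0.0995] jaw yaw 6.8
d(cm) [11.71  0.12  0.18] wx -0.06675234554545284 curyaw 6.7 tilt wy,wz [ 0.09 -0.25] tcp [0.5958 0.2516 0.1406] q7 -0.72 w 0.0559 t 18.12
```

Emit:
apply_moves(rows=[{"x": 4,"y": 0.1,"z": 0.2,"wx": 0,"wy": 0,"wz": 0,"jaw": 0.3},{"x": 8,"y": 0.1,"z": 0.2,"wx": 0,"wy": 0,"wz": 0,"jaw": 0.3},{"x": 10.4,"y": 0.1,"z": 0.2,"wx": 0,"wy": 0,"wz": 0,"jaw": 0.3},{"x": 11.2,"y": 0.1,"z": 0.2,"wx": 0,"wy": 0,"wz": 0,"jaw": 0.3},{"x": 11.6,"y": 0.1,"z": 0.2,"wx": 0,"wy": 0,"wz": 0,"jaw": 0.3},{"x": 11.7,"y": 0.1,"z": 0.2,"wx": 0,"wy": 0,"wz": 0,"jaw": 0.3},{"x": 11.7,"y": 0.1,"z": 0.2,"wx": 0,"wy": 0,"wz": 0,"jaw": 0.3},{"x": 11.7,"y": 0.1,"z": 0.2,"wx": 0,"wy": 0,"wz": 0,"jaw": -0.2},{"x": 11.7,"y": 0.1,"z": 0.2,"wx": 0,"wy": 0,"wz": 0,"jaw": -0.2},{"x": 11.7,"y": 0.1,"z": 0.2,"wx": 0,"wy": 0,"wz": 0,"jaw": -0.2},{"x": 11.7,"y": 0.1,"z": 0.2,"wx": 0,"wy": 0,"wz": 0,"jaw": -0.2},{"x": 11.7,"y": 0.1,"z": 0.2,"wx": 0,"wy": 0,"wz": 0,"jaw": -0.2}])

```text
time_s: 19.12
tcp_pos: [0.5986, 0.2501, 0.0258]
orientation: [1.125, 1.257, -1.117]
contact_force: [-0.3, -1.6, 4.9]
width: 0.0385
```

```bash
python3 - <<'E'
from h import *
rel(.4535,-.165,.13)
E
```

```text
d(cm) [-10.52 -19.21  39.53] wx None curyaw 6.7 tilt wy,wz [ 0.06 -0.42] tcp [0.5986 0.2501 0.0258] q7 -0.8 w 0.0385 t 19.12
```

Emit:
apply_moves(rows=[{"x": -0.3,"y": 0,"z": 0,"wx": 0,"wy": 0,"wz": 0,"jaw": -0.2},{"x": -1,"y": 0,"z": 0,"wx": 0,"wy": 0,"wz": 0,"jaw": -0.2},{"x": -4,"y": 0,"z": 0,"wx": 0,"wy": 0,"wz": 0,"jaw": -0.2},{"x": -8,"y": 0,"z": 0,"wx": 0,"wy": 0,"wz": 0,"jaw": -0.2},{"x": -10.5,"y": -1,"z": 2,"wx": 0,"wy": 0,"wz": 0,"jaw": -0.2},{"x": -10.5,"y": -2.7,"z": 5.5,"wx": 0,"wy": 0,"wz": 0,"jaw": -0.2},{"x": -10.5,"y": -4.4,"z": 9,"wx": 0,"wy": 0,"wz": 0,"jaw": -0.2},{"x": -10.5,"y": -6.1,"z": 12.5,"wx": 0,"wy": 0,"wz": 0,"jaw": -0.2},{"x": -10.5,"y": -7.8,"z": 16,"wx": 0,"wy": 0,"wz": 0,"jaw": -0.2},{"x": -10.5,"y": -9.5,"z": 19.5,"wx": 0,"wy": 0,"wz": 0,"jaw": -0.2},{"x": -10.5,"y": -11.2,"z": 23,"wx": 0,"wy": 0,"wz": 0,"jaw": -0.2},{"x": -10.5,"y": -12.9,"z": 26.5,"wx": 0,"wy": 0,"wz": 0,"jaw": -0.2}])

```text
time_s: 20.12
tcp_pos: [0.5002, -0.0296, 0.1311]
orientation: [1.125, 1.256, -1.116]
contact_force: [0.8, -0.5, -1.4]
width: 0.0386
```

```bash
python3 - <<'E'
from h import *
rel(.4545,-.165,.0638,6.7)
E
```

```text
d(cm) [ 6.7  -6.19 12.89] wx 0.06357341898882396 curyaw 6.8 tilt wy,wz [ 0.09 -0.49] tcp [ 0.5002 -0.0296  0.1311] q7 -0.3 w 0.0386 t 20.12
```

Emit:
apply_moves(rows=[{"x": 0,"y": -1.8,"z": 3.8,"wx": 0,"wy": 0,"wz": -0.5,"jaw": -0.2},{"x": 0,"y": -3.6,"z": 7.4,"wx": 0,"wy": 0,"wz": -0.5,"jaw": -0.2},{"x": 0,"y": -5.2,"z": 10.8,"wx": 0,"wy": 0,"wz": -0.5,"jaw": -0.2},{"x": 1,"y": -6.2,"z": 12.9,"wx": 0,"wy": 0,"wz": -0.5,"jaw": -0.2},{"x": 3,"y": -6.2,"z": 12.9,"wx": 0,"wy": 0,"wz": -0.5,"jaw": -0.2},{"x": 4.5,"y": -6.2,"z": 12.9,"wx": 0,"wy": 0,"wz": -0.5,"jaw": -0.2},{"x": 5.6,"y": -6.2,"z": 12.9,"wx": 0,"wy": 0,"wz": -0.5,"jaw": -0.2},{"x": 6.2,"y": -6.2,"z": 12.9,"wx": 0,"wy": 0,"wz": -0.5,"jaw": -0.2},{"x": 6.5,"y": -6.2,"z": 12.9,"wx": 0,"wy": 0,"wz": -0.5,"jaw": -0.2},{"x": 6.7,"y": -6.2,"z": 12.9,"wx": 0,"wy": 0,"wz": -0.5,"jaw": -0.2},{"x": 6.8,"y": -6.2,"z": 12.9,"wx": 0,"wy": 0,"wz": -0.5,"jaw": -0.2},{"x": 6.8,"y": -6.2,"z": 12.9,"wx": 0,"wy": 0,"wz": -0.5,"jaw": -0.2}])

```text
time_s: 21.12
tcp_pos: [0.4549, -0.1646, 0.0638]
orientation: [1.12, 1.261, -1.122]
contact_force: [-2.6, 0.8, 4.6]
width: 0.0386
```

Emit:
apply_moves(rows=[{"x": 0,"y": 0,"z": 0,"wx": 0,"wy": 0,"wz": 0,"jaw": 0.0},{"x": 0,"y": 0,"z": 0,"wx": 0,"wy": 0,"wz": 0,"jaw": 0.15},{"x": 0,"y": 0,"z": 0,"wx": 0,"wy": 0,"wz": 0,"jaw": 0.3},{"x": 0,"y": 0,"z": 0,"wx": 0,"wy": 0,"wz": 0,"jaw": 0.3},{"x": -1,"y": 0,"z": 0,"wx": 0,"wy": 0,"wz": 0,"jaw": 0.3},{"x": -4,"y": 0,"z": 0,"wx": 0,"wy": 0,"wz": 0,"jaw": 0.3},{"x": -8,"y": 0,"z": 0,"wx": 0,"wy": 0,"wz": 0,"jaw": 0.3},{"x": -8,"y": 1.7,"z": -3.5,"wx": -6,"wy": 0,"wz": 0,"jaw": 0.3},{"x": -8,"y": 3.4,"z": -7,"wx": -12,"wy": 0,"wz": 0,"jaw": 0.3},{"x": -8,"y": 5.2,"z": -10.7,"wx": -18,"wy": 0,"wz": 0,"jaw": 0.3},{"x": -8,"y": 7,"z": -14.5,"wx": -24,"wy": 0,"wz": 0,"jaw": 0.3},{"x": -8,"y": 8.8,"z": -18.2,"wx": -30,"wy": 0,"wz": 0,"jaw": 0.3}])

```text
time_s: 22.12
tcp_pos: [0.521, 0.0283, 0.1444]
orientation: [0.719, 1.445, -0.722]
contact_force: [0.8, -0.3, -0.2]
width: 0.0556
```

```bash
python3 - <<'E'
from h import *
rel(.598,.2475,.14,69.5)
E
```

```text
d(cm) [  0.4   19.35 -12.86] wx -32.44433688530131 curyaw 37.1 tilt wy,wz [0.18 0.01] tcp [0.521  0.0283 0.1444] q7 0.05 w 0.0556 t 22.12
```

Emit:
apply_moves(rows=[{"x": 0.4,"y": 3.3,"z": -2.2,"wx": -6,"wy": 0,"wz": 0,"jaw": 0.3},{"x": 0.4,"y": 6.6,"z": -4.4,"wx": -12,"wy": 0,"wz": 0,"jaw": 0.3},{"x": 0.4,"y": 9.9,"z": -6.6,"wx": -18,"wy": 0,"wz": 0,"jaw": 0.3},{"x": 0.4,"y": 13.2,"z": -8.8,"wx": -24,"wy": 0,"wz": 0,"jaw": 0.3},{"x": 0.4,"y": 16.5,"z": -11,"wx": -30,"wy": 0,"wz": 0,"jaw": 0.3},{"x": 0.4,"y": 19.3,"z": -12.9,"wx": -32.4,"wy": 0,"wz": 0,"jaw": 0.3},{"x": 0.4,"y": 19.3,"z": -12.9,"wx": -32.4,"wy": 0,"wz": 0,"jaw": 0.3},{"x": 0.4,"y": 19.3,"z": -12.9,"wx": -32.4,"wy": 0,"wz": 0,"jaw": 0.3}])

```text
time_s: 22.78
tcp_pos: [0.5968, 0.2502, 0.1404]
orientation: [0.278, 1.552, -0.279]
contact_force: [0.0, -1.0, -0.3]
width: 0.0555
```

```bash
python3 - <<'E'
from h import *
snap('wrist','w10'); snap('top','t3'); rel(.598,.2475,.0145,69.5)
E
```

```text
d(cm) [1.257e+01 1.500e-01 1.000e-02] wx -0.09493477714178766 curyaw 69.4 tilt wy,wz [0.14 0.16] tcp [0.5972 0.2466 0.1402] q7 0.24 w 0.0558 t 22.88
```

View pics/w10.png

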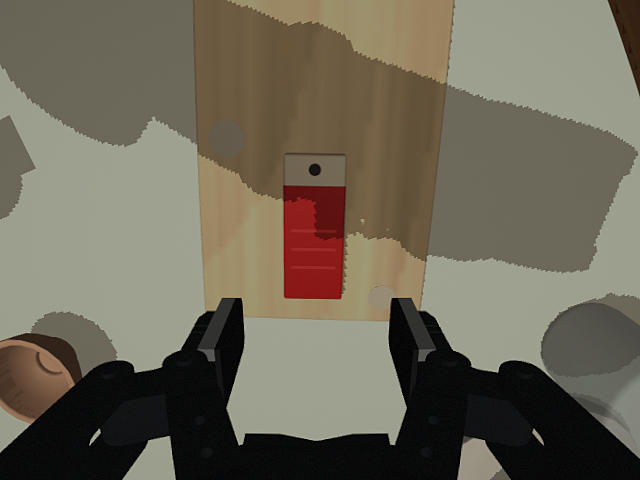

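The red tile is alone, with corners (284,153), (345,153), (342,299) and (284,299).

```bash
python3 - <<'E'
from h import *
s=load('w10')
C,y=tile(s,[(284,153),(345,153),(342,299),(284,299)],.022); rel(*C,.0145,y)
E
```

```text
[0.5974 0.2465] [0.0395 0.101 ] jaw yaw 69.0
d(cm) [ 1.257e+01  3.000e-02 -1.000e-02] wx 0.4457043967644978 curyaw 69.4 tilt wy,wz [0.14 0.16] tcp [0.5972 0.2466 0.1402] q7 0.24 w 0.0558 t 22.88
```

Emit:
apply_moves(rows=[{"x": 4,"y": 0,"z": 0,"wx": 0,"wy": 0.1,"wz": 0.1,"jaw": 0.3},{"x": 8,"y": 0,"z": 0,"wx": 0,"wy": 0.1,"wz": 0.1,"jaw": 0.3},{"x": 11,"y": 0,"z": 0,"wx": 0,"wy": 0.1,"wz": 0.1,"jaw": 0.3},{"x": 12.1,"y": 0,"z": 0,"wx": 0,"wy": 0.1,"wz": 0.1,"jaw": 0.3},{"x": 12.4,"y": 0,"z": 0,"wx": 0,"wy": 0.1,"wz": 0.1,"jaw": 0.3},{"x": 12.5,"y": 0,"z": 0,"wx": 0,"wy": 0.1,"wz": 0.1,"jaw": 0.3},{"x": 12.5,"y": 0,"z": 0,"wx": 0,"wy": 0.1,"wz": 0.1,"jaw": 0.3},{"x": 12.5,"y": 0,"z": 0,"wx": 0,"wy": 0.1,"wz": 0.1,"jaw": -0.2},{"x": 12.5,"y": 0,"z": 0,"wx": 0,"wy": 0.1,"wz": 0.1,"jaw": -0.2},{"x": 12.5,"y": 0,"z": 0,"wx": 0,"wy": 0.1,"wz": 0.1,"jaw": -0.2},{"x": 12.5,"y": 0,"z": 0,"wx": 0,"wy": 0.1,"wz": 0.1,"jaw": -0.2},{"x": 12.5,"y": 0,"z": 0,"wx": 0,"wy": 0.1,"wz": 0.1,"jaw": -0.2}])

```text
time_s: 23.88
tcp_pos: [0.5986, 0.2468, 0.0176]
orientation: [0.282, 1.549, -0.282]
contact_force: [-1.4, -1.4, 7.2]
width: 0.0384
```

```bash
python3 - <<'E'
from h import *
rel(.589,-.335,.13)
E
```

```text
d(cm) [-11.23 -54.79  19.62] wx None curyaw 69.4 tilt wy,wz [ 0.18 -0.05] tcp [0.5986 0.2468 0.0176] q7 0.15 w 0.0384 t 23.88
```

Emit:
apply_moves(rows=[{"x": -0.3,"y": 0,"z": 0,"wx": 0,"wy": 0,"wz": 0,"jaw": -0.2},{"x": -1,"y": 0,"z": 0,"wx": 0,"wy": 0,"wz": 0,"jaw": -0.2},{"x": -4,"y": 0,"z": 0,"wx": 0,"wy": 0,"wz": 0,"jaw": -0.2},{"x": -8,"y": 0,"z": 0,"wx": 0,"wy": 0,"wz": 0,"jaw": -0.2},{"x": -11.5,"y": -2,"z": 0.7,"wx": 0,"wy": 0,"wz": 0,"jaw": -0.2},{"x": -11.5,"y": -5.5,"z": 2,"wx": 0,"wy": 0,"wz": 0,"jaw": -0.2},{"x": -11.5,"y": -9,"z": 3.2,"wx": 0,"wy": 0,"wz": 0,"jaw": -0.2},{"x": -11.5,"y": -12.5,"z": 4.5,"wx": 0,"wy": 0,"wz": 0,"jaw": -0.2},{"x": -11.5,"y": -16,"z": 5.7,"wx": 0,"wy": 0,"wz": 0,"jaw": -0.2},{"x": -11.5,"y": -19.5,"z": 7,"wx": 0,"wy": 0,"wz": 0,"jaw": -0.2},{"x": -11.5,"y": -23,"z": 8.2,"wx": 0,"wy": 0,"wz": 0,"jaw": -0.2},{"x": -11.5,"y": -26.5,"z": 9.5,"wx": 0,"wy": 0,"wz": 0,"jaw": -0.2}])

```text
time_s: 24.88
tcp_pos: [0.5936, -0.0363, 0.1339]
orientation: [0.282, 1.548, -0.282]
contact_force: [0.9, -0.1, -1.1]
width: 0.0385
```

```bash
python3 - <<'E'
from h import *
rel(.590,-.335,.0652,69.4)
E
```

```text
d(cm) [  6.88 -28.1   10.14] wx 0.007570763885127008 curyaw 69.4 tilt wy,wz [ 0.25 -0.06] tcp [ 0.5936 -0.0363  0.1339] q7 0.65 w 0.0385 t 24.88
```

Emit:
apply_moves(rows=[{"x": 0,"y": -3.6,"z": 1.3,"wx": 0,"wy": 0.2,"wz": 0,"jaw": -0.2},{"x": 0,"y": -7.2,"z": 2.6,"wx": 0,"wy": 0.2,"wz": 0,"jaw": -0.2},{"x": 0,"y": -10.8,"z": 3.9,"wx": 0,"wy": 0.2,"wz": 0,"jaw": -0.2},{"x": 0,"y": -14.4,"z": 5.2,"wx": 0,"wy": 0.2,"wz": 0,"jaw": -0.2},{"x": 0,"y": -18,"z": 6.5,"wx": 0,"wy": 0.2,"wz": 0,"jaw": -0.2},{"x": 0,"y": -21.6,"z": 7.8,"wx": 0,"wy": 0.2,"wz": 0,"jaw": -0.2},{"x": 0,"y": -25,"z": 9,"wx": 0,"wy": 0.2,"wz": 0,"jaw": -0.2},{"x": 0,"y": -27.3,"z": 9.8,"wx": 0,"wy": 0.2,"wz": 0,"jaw": -0.2},{"x": 1,"y": -28.1,"z": 10.1,"wx": 0,"wy": 0.2,"wz": 0,"jaw": -0.2},{"x": 3,"y": -28.1,"z": 10.1,"wx": 0,"wy": 0.2,"wz": 0,"jaw": -0.2},{"x": 4.5,"y": -28.1,"z": 10.1,"wx": 0,"wy": 0.2,"wz": 0,"jaw": -0.2},{"x": 5.5,"y": -28.1,"z": 10.1,"wx": 0,"wy": 0.2,"wz": 0,"jaw": -0.2}])

```text
time_s: 25.88
tcp_pos: [0.5889, -0.3337, 0.0775]
orientation: [0.282, 1.553, -0.28]
contact_force: [-0.4, 0.8, -1.6]
width: 0.0384
```

```bash
python3 - <<'E'
from h import *
rel(.590,-.335,.0652,69.4)
E
```

```text
d(cm) [ 1.23 -0.09  0.15] wx 0.07714463258164983 curyaw 69.5 tilt wy,wz [-0.05 -0.09] tcp [ 0.5889 -0.3337  0.0775] q7 1.12 w 0.0384 t 25.88
```

Emit:
apply_moves(rows=[{"x": 0.6,"y": -0.1,"z": 0.15,"wx": 0,"wy": 0,"wz": 0,"jaw": -0.2},{"x": 0.9,"y": -0.1,"z": 0.15,"wx": 0,"wy": 0,"wz": 0,"jaw": -0.2},{"x": 1.1,"y": -0.1,"z": 0.15,"wx": 0,"wy": 0,"wz": 0,"jaw": -0.2},{"x": 1.2,"y": -0.1,"z": 0.15,"wx": 0,"wy": 0,"wz": 0,"jaw": -0.2},{"x": 1.3,"y": -0.1,"z": 0.15,"wx": 0,"wy": 0,"wz": 0,"jaw": -0.2},{"x": 1.3,"y": -0.1,"z": 0.15,"wx": 0,"wy": 0,"wz": 0,"jaw": -0.2}])

```text
time_s: 26.38
tcp_pos: [0.5906, -0.3347, 0.0657]
orientation: [0.282, 1.552, -0.279]
contact_force: [-1.0, 2.3, 2.5]
width: 0.0378
```

Emit:
apply_moves(rows=[{"x": 0,"y": 0,"z": 0,"wx": 0,"wy": 0,"wz": 0,"jaw": 0.0},{"x": 0,"y": 0,"z": 0,"wx": 0,"wy": 0,"wz": 0,"jaw": 0.15},{"x": 0,"y": 0,"z": 0,"wx": 0,"wy": 0,"wz": 0,"jaw": 0.3},{"x": 0,"y": 0,"z": 0,"wx": 0,"wy": 0,"wz": 0,"jaw": 0.3},{"x": -1,"y": 0,"z": 0,"wx": 0,"wy": 0,"wz": 0,"jaw": 0.3},{"x": -4,"y": 0,"z": 0,"wx": 0,"wy": 0,"wz": 0,"jaw": 0.3},{"x": -8,"y": 0,"z": 0,"wx": 0,"wy": 0,"wz": 0,"jaw": 0.3},{"x": -12,"y": 0,"z": 0,"wx": 0,"wy": 0,"wz": 0,"jaw": 0.3},{"x": -14,"y": -4,"z": 0,"wx": 0,"wy": 0,"wz": 0,"jaw": 0.3},{"x": -14,"y": -8,"z": -1,"wx": 0,"wy": 0,"wz": 0,"jaw": 0.3},{"x": -14,"y": -12,"z": -3,"wx": 0,"wy": 0,"wz": 0,"jaw": 0.3},{"x": -14,"y": -16,"z": -5,"wx": 0,"wy": 0,"wz": 0,"jaw": 0.3}])

```text
time_s: 27.38
tcp_pos: [0.493, -0.463, 0.2068]
orientation: [0.281, 1.55, -0.28]
contact_force: [0.7, -0.9, -0.4]
width: 0.0554
```

```bash
python3 - <<'E'
from h import *
s=snap('top','t4'); a=s['pixels'][100:260,270:510]
a=cv2.resize(a,None,fx=3.3,fy=3.3,interpolation=cv2.INTER_CUBIC); a=cv2.convertScaleAbs(a,alpha=1.3,beta=30); cv2.imwrite('pics/cT4.png',a[:,:,::-1])
E
```

```text
(no output)
```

View pics/cT4.png

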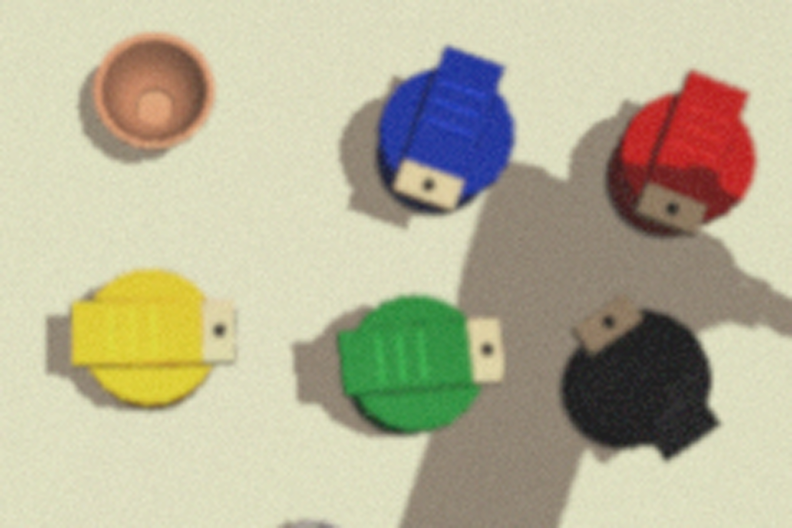

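The view shows every tile flat, hole end visible, on its own lid, with centres within about 10 crop pixels (about 6 mm). I'll let the arm come to rest and hand in.

Emit:
apply_moves(rows=[{"x": 0,"y": 0,"z": 0,"wx": 0,"wy": 0,"wz": 0,"jaw": 0.3},{"x": 0,"y": 0,"z": 0,"wx": 0,"wy": 0,"wz": 0,"jaw": 0.3},{"x": 0,"y": 0,"z": 0,"wx": 0,"wy": 0,"wz": 0,"jaw": 0.3}])

```text
time_s: 27.68
tcp_pos: [0.4853, -0.4717, 0.206]
orientation: [0.286, 1.554, -0.293]
contact_force: [0.5, 0.7, 0.2]
width: 0.0555
```

```bash
python3 -c "
from plant import robot; print(robot.job_done())"
```

```text
the job is handed in; nothing more can be done
None
```

All five tiles are on the jars of their own colours and the job is handed in, at about 28 s of the 136 s allowed. I took them from the top of each pile down: black, yellow and blue, then green and red. Each was lowered until light contact (about 2.5–12 N) before release. Blue went on the smaller blue jar; the big one was left alone.

**Last checks:** In the final top view every tile lies flat, glaze up, within about 6 mm of its lid's middle by eye. Black, measured from the wrist camera, was about 3 mm off. The jars look upright and where they were, and the gripper is open and clear.

**What disagreed:**
- The scene camera gave heights 2–9 mm below the stated ones and positions 2–7 mm off the top camera. I trusted the wrist and top views instead.
- The blue and red tiles sat about 5 mm below the tool point instead of about 2 mm, because the fingertips met the board as they closed. I set their placing heights to match.

I did not take a close wrist view of the yellow, blue, green or red tile after release.

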